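# Reload the label printer on the stockroom packing bench

## Robot

A 6-joint arm with a two-finger parallel gripper is mounted at the origin on the work surface. World frame = base frame: x ahead of the robot, y to its left, z up, the work surface at z = 0. Lengths are in m, angles in rad, forces in N, time in s.
With the tool pointing down it reaches from about 0.425 to 0.95 m from the base axis. Payload 3.5 kg.
Tool frame: the origin (TCP) lies at the very end of the fingers, on their centre line; the grasp point (between the pads) lies 19 mm behind it; y points along the fingers, z is the direction in which the jaws open and shut, and the axes are right-handed (so a half turn about y gives the same grasp; the last joint's range is limited). The gripper opens to 85 mm and grips with 20 to 120 N. Pads are 22 mm wide; open, the fingers measure 114 mm over their backs; the gripper's body (76 mm by 85 mm) begins 54 mm behind the grasp point. The pads swing forward as they close: fully open they stand 13 mm farther back than shut.
Start: joints at [1.011, 0.286, 1.577, -0, 1.279, -0.15], TCP at [0.269, 0.619, 0.231] pointing down, gripper open.
Joint ranges: [-2.77, 2.77], [-0.9, 2.22], [0.21, 2.48], [-1.53, 4.67], [0.24, 2.81], [-2.84, 2.84]. Speed limits (rad/s): [2.79, 2.79, 3.14, 3.14, 3.14, 3.14].

## Interface

Orientations are given as a unit quaternion [x, y, z, w].
In Python, from plant import ctrl gives the robot as it stands. The module is installed in compiled form; this text tells all that it offers.
- The arm moves only by the tool jog_arm, never from a script. Its argument "deltas" is a list of rows, each a list of 3 entries, a list of its own where there are three numbers: the turn, a rotation vector about the tool's x, y, z in rad, then the shift along the tool's x, y, z in m, then the opening, from 0 (shut) to 1 (fully open). In form: [[[wx, wy, wz], [dx, dy, dz], gripper], ...]. A call has 1 to 10 rows; each row is the pose to reach, as a shift and turn from the pose measured when the call began, along the tool's axes at that moment; what a row does not reach only later rows make up. A row lasts 1/12 s, in which the tool goes at most 41.7 mm and 7.16 degrees, less where a joint would pass 70% of its speed; a pose out of reach is approached as far as the arm can. A call with a gripper value outside its range is refused whole. The fingers move at their own pace and stop on an object; "force" is the grip in N (left out, the last holds). Time passes only in rows, so rows that repeat a pose let the fingers close. It gives the time, the measured TCP pose, the force and the opening at its end, in the units of the state.
- ctrl.get_state(): the state, without advancing time (a new reading comes with each control period).
- ctrl.read_camera(name): name is "scene" or "top" or "wrist"; returns a dict with "pixels" (480x640x3 uint8, blue, green, red), "range_z" (480x640 float32, m along the optical axis (not along the pixel's ray), 0 where there is no reading), "fx", "fy", "cx", "cy" (pixels), "T" (4x4, takes a point from camera to world coordinates); the wrist camera has in their place "mount" (4x4, takes a point from camera to tool coordinates, whose origin is the TCP and whose axes are the tool frame's). Camera axes: x right, y up, looking along -z (the intrinsics and any distortion apply to the point x, -y, -z); pixel columns grow to the right and rows downward; lengths in m; the calibration is good to about 2 mm. A picture is of the moment at which its call begins: read the wrist's pose just before it.
- ctrl.sign_off(): hands the job in, once; it reports no verdict.
The state is a dict: "time": time; "qpos": joint angles; "dq": joint speeds; "joint_efforts": joint torques, N m; "eef_pos": TCP position; "tcp_rot": TCP orientation; "contact_force": force on the tool from outside, world axes, zero at the start; "wrist_torque": the same for the moment, N m; "opening": opening from 0.0 (shut) to 1.0 (fully open).
Only numpy, scipy, OpenCV 4.12 (cv2) and the standard library are available. Lean on these libraries where they do the work, as an engineer would, in place of code of your own. Each camera call takes 0.05 s, during which the arm holds its last target.

## Task

Reload the label printer: press the catch button on its sloping front and steady the spring cover with the hand as it comes up, so that it never flies open, until it stands fully open by itself. Then take the fresh label roll from its stand and set it down, not drop it, centred in the cradle inside the printer with its axis across the printer, and leave the cover open. Press the catch gently and leave the other things on the bench where they are.

Things in the scene. Friction and masses are not known exactly. Their poses are not given: they have to be found in the camera images.
- printer: Grey desktop label printer, fixed, 210 mm long (x) by 180 mm wide. Origin on the bench, 20 mm behind mid-length; x runs from its front (which roughly faces the robot) to its back, z up. In front of the cover its top slopes down to -x at 30 degrees to the level, from 84 mm high at x = -60 mm to 47 mm at -125 mm. The shut cover spans x -60 to +85 mm, its top 98 mm above the bench
- catch_top (a point): Centre of the face of the catch button, a grey rectangular key 26 mm (up the slope) by 36 mm (y), on the printer's mid-line 34 mm down its sloping front, standing 9 mm out of it. Its z axis is the slope's outward normal: 30 degrees from vertical, leaning to the printer's front (-x). Moves with the button
- catch (a joint): Travel of the catch button into the slope, in m: 0 out, 0.006 fully in. It is sprung: 2 N to start, 6 N fully in; a little after half-way (about 0.0035) it frees the cover, which jumps up at once
- cover (a joint): Angle of the cover in rad: 0 shut, 1.7 fully open (leaning back a little, against its stop). A spring pushes it open all the way, up to 3 N at its front edge, and holds it open; left alone it flies open in about half a second. Hinge along the printer's y axis
- cover_hinge (a point): Middle of the cover's hinge line, at the printer's back: x = 85 mm, height 84 mm in the printer's frame. Same axes as the printer
- cover_edge (a point): Middle of the top front edge of the cover: 145 mm from the hinge along the cover and 14 mm above the hinge plane. The cover is a shallow shell 14 mm thick, 145 mm by 180 mm, 0.25 kg. Moves with the cover; the axes are the cover's (x towards the hinge, z out of its top face)
- cradle (a point): Where the loaded roll's centre lies: 60 mm above the bench, x = 10 mm in the printer's frame, with the printer's axes. Two black ridges, 40 mm long (y), 28 mm apart, tops 37 mm above the bench, carry the roll. They stand in an open well: x -52 to +77 mm, y within 82 mm, floor 12 mm and wall tops 84 mm above the bench
- roll_center (a point): Centre of the label roll, a solid white paper cylinder 54 mm in diameter and 44 mm long, about 0.12 kg, lying with its axis level; y is its axis. Its flat ends are easily gripped. It starts on two ridges on the stand, its centre 40 mm above the bench
- stand: Plywood board 100 mm (x) by 110 mm (y), 6 mm thick, fixed to the bench, with two black ridges 40 mm long (y), tops 17 mm above the bench, carrying the roll. Origin under its centre
- shoe_box: Small cardboard shoe box with a black lid, 138 by 228 mm, 104 mm high, bystander at the far side. Origin under its centre
- tape_roll: Roll of packing tape lying flat, 84 mm in diameter, 45 mm high, bystander. Origin under its centre
- pen_cup: Steel cup 72 mm in diameter, 90 mm high, bystander. Origin under its centre
- carton: Small carton 90 by 70 mm, 60 mm high, bystander. Origin under its centre
Things that resemble listed ones, but are neither listed nor needed, are in the scene too. Of the things like the part that bears roll_center, leave any that is blue; of the rest the smaller one is meant.

How it is judged:
By the outcome, as a careful person would: the job done as asked, in the order asked, and still so for the second after the job is handed in, with the robot touching nothing.
It also fails if it takes over 58 s, if anything falls off the work surface, if the arm or the gripper's body presses on something with over 40 N, if the wrist force passes 120 N, or if a joint passes its speed limit or range.

## Working session

There is one attempt and no reset: what is moved stays moved. The work goes in short steps, Python scripts to look and compute and a tool call to move; the robot and the scene stay as the last step left them, time stands still between calls to the robot, and variables do not carry over. Pictures are saved under pics/ and viewed, and the job is handed in when it is done.

Besides the shell and the picture viewer there is one more tool, called after "Emit:" by a JSON object that holds its "method" and its "body", one argument or row to a line. jog_arm: Moves the arm, as the interface text tells. Its arguments: {"type":"object","properties":{"deltas":{"type":"array","items":{"type":"array"}},"force":{"type":"number"}},"required":["deltas"]}

```bash
mkdir -p pics; cat > h.py <<'E'
import numpy as np, cv2, pickle
from plant import ctrl
from scipy.spatial.transform import Rotation as R
def snap(name,fn):
    s=ctrl.get_state(); c=ctrl.read_camera(name)
    if 'T' not in c or c.get('T') is None:
        T=np.eye(4);T[:3,:3]=R.from_quat(s['tcp_rot']).as_matrix();T[:3,3]=s['eef_pos'];c['T']=T@np.array(c['mount'])
    cv2.imwrite(f'pics/{fn}.png',c['pixels']); pickle.dump(c,open(f'{fn}.pkl','wb')); return c
def load(fn): return pickle.load(open(f'{fn}.pkl','rb'))
def cloud(c):
    z=np.asarray(c['range_z'],float); v,u=np.mgrid[0:z.shape[0],0:z.shape[1]]
    p=np.stack([(u-c['cx'])/c['fx']*z,-(v-c['cy'])/c['fy']*z,-z],-1)
    T=np.array(c['T']); return p@T[:3,:3].T+T[:3,3]
E
python3 - <<'E'
from h import *
for n in ['scene','top','wrist']:
    c=snap(n,n+'0'); print(n,[k for k in c],c['fx'],c['cx'],c['cy'],np.round(c['T'],3).tolist())
print(ctrl.get_state())
E
```

```text
scene ['pixels', 'range_z', 'fx', 'fy', 'cx', 'cy', 'T'] 494.0040894103032 313.63001186585245 245.7130409732635 [[0.0, -0.808, 0.589, 1.317], [1.0, -0.009, -0.013, -0.039], [0.015, 0.589, 0.808, 1.059], [0.0, 0.0, 0.0, 1.0]]
top ['pixels', 'range_z', 'fx', 'fy', 'cx', 'cy', 'T'] 458.1740516818158 317.86107347335826 240.96961392519788 [[-0.01, 0.997, -0.075, 0.531], [-1.0, -0.01, 0.008, -0.0], [0.007, 0.075, 0.997, 1.174], [0.0, 0.0, 0.0, 1.0]]
wrist ['pixels', 'range_z', 'fx', 'fy', 'cx', 'cy', 'mount', 'T'] 373.91461406150574 321.700909852194 239.82065818228253 [[0.399, -0.878, -0.264, 0.2], [0.917, 0.381, 0.117, 0.648], [-0.002, -0.289, 0.957, 0.372], [0.0, 0.0, 0.0, 1.0]]
{'time': 0.15, 'qpos': array([ 1.01099545e+00,  2.87012385e-01,  1.57789930e+00, -1.63096654e-05,
        1.27859024e+00, -1.49991608e-01]), 'dq': array([ 6.03917494e-04, -3.42199047e-03, -4.25811553e-03,  2.55928412e-03,
        9.81821005e-05,  1.39543218e-03]), 'joint_efforts': array([ 2.10493163e-03, -4.06600678e+01, -2.93140519e+01, -1.18451148e-04,
        3.96674965e-03, -9.26554492e-06]), 'eef_pos': array([0.26862767, 0.61866265, 0.23019972]), 'tcp_rot': array([ 0.69294929, -0.14410539,  0.14364661, -0.69167953]), 'contact_force': array([ 0.43204937, -0.08276759, -0.46619824]), 'wrist_torque': array([-0.03493974, -0.01866008,  0.02080106]), 'opening': 0.9976423750536592}
```

View pics/top0.png

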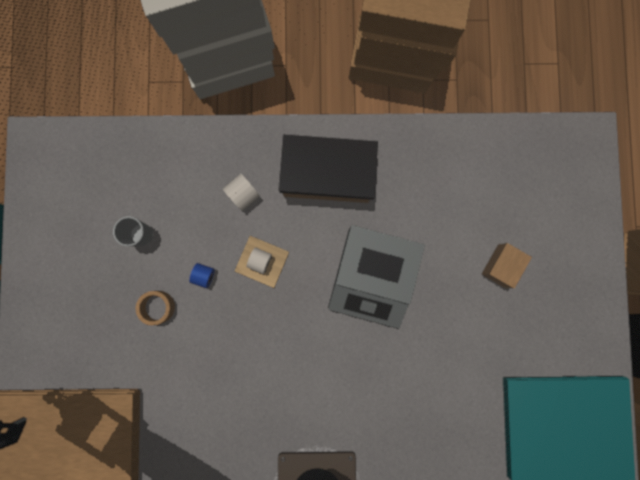

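View pics/scene0.png

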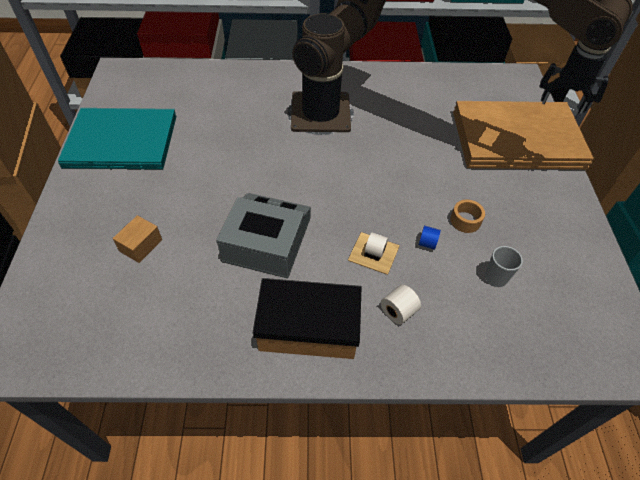

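View pics/wrist0.png

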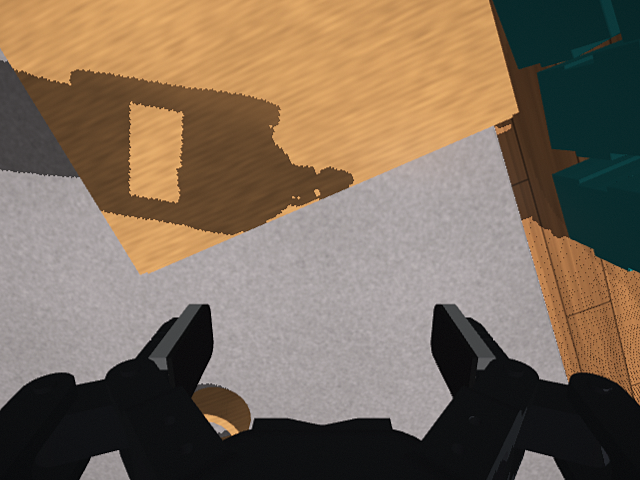

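Candidates for the roll, by pixel in the top picture: the small white roll on the plywood stand (260,261), the larger white roll with a hole (241,193), and the blue roll (202,275). The blue one is excluded and the small white one is the smaller of the rest, so I choose that. Next I check it in a close crop and measure.

```bash
python3 - <<'E'
from h import *
c=load('top0'); P=cloud(c); im=c['pixels']
a=cv2.resize(im[210:340,320:440],None,fx=5,fy=5,interpolation=cv2.INTER_CUBIC)[:600]
b=cv2.resize(im[160:300,180:300],None,fx=4,fy=4,interpolation=cv2.INTER_CUBIC)
cv2.imwrite('pics/cropP.png',a);cv2.imwrite('pics/cropR.png',b)
# top surface of cover z in .09-.105
m=(np.abs(P[...,2]-.098)<.006); m[:, :325]=0;m[:,430:]=0;m[:220]=0;m[330:]=0
q=P[m][:,:2]; r=cv2.minAreaRect((q*1000).astype(np.float32)); print('cover',r,m.sum(),np.median(P[m][:,2]))
print(cv2.boxPoints(r))
# stand region
for nm,(u0,u1,v0,v1),(z0,z1) in [('stand',(230,292,232,292),(.003,.012)),('rollhi',(230,292,232,292),(.045,.09)),('printerall',(322,432,220,332),(.03,.13))]:
    m=np.zeros(P.shape[:2],bool);m[v0:v1,u0:u1]=1;m&=(P[...,2]>z0)&(P[...,2]<z1)
    q=P[m]; r=cv2.minAreaRect((q[:,:2]*1000).astype(np.float32)); print(nm,r,m.sum(),q.mean(0),q[:,2].max(),cv2.boxPoints(r).tolist())
E
```

```text
cover ((558.1319580078125, -154.37960815429688), (180.25836181640625, 145.34983825683594), 74.30085754394531) 4686 0.09887155989188534
[[ 463.78043  -221.48177 ]
 [ 603.7081   -260.8114  ]
 [ 652.4835    -87.27745 ]
 [ 512.5558    -47.947815]]
stand ((568.474365234375, 137.1821746826172), (156.17269897460938, 150.65635681152344), 89.52890014648438) 1397 [0.56996853 0.13324191 0.00618487] 0.011984581708730735 [[492.5067138671875, 59.71781921386719], [643.157958984375, 58.47911071777344], [644.4420166015625, 214.6465301513672], [493.790771484375, 215.88523864746094]]
rollhi ((571.1316528320312, 137.68753051757812), (44.835147857666016, 52.82088851928711), 66.94420623779297) 405 [0.57098779 0.13700475 0.06134415] 0.07318771637622268 [[538.0513916015625, 127.40363311767578], [586.6531982421875, 106.71753692626953], [604.2119140625, 147.971435546875], [555.610107421875, 168.65753173828125]]
printerall ((527.2402954101562, -145.7322540283203), (180.58212280273438, 209.56886291503906), 74.41175842285156) 6766 [ 0.52879549 -0.14471139  0.08927367] 0.10659511517151232 [[402.0468444824219, -204.5443115234375], [603.9073486328125, -260.860107421875], [652.4337158203125, -86.92019653320312], [450.5732421875, -30.604400634765625]]
```

View pics/cropP.png

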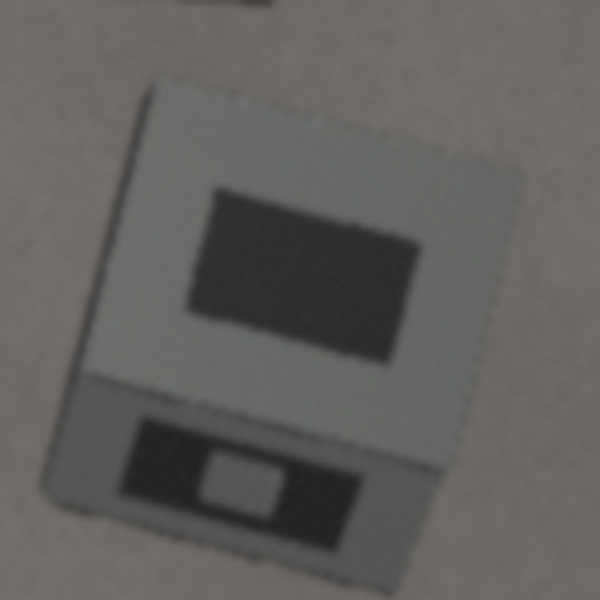

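View pics/cropR.png

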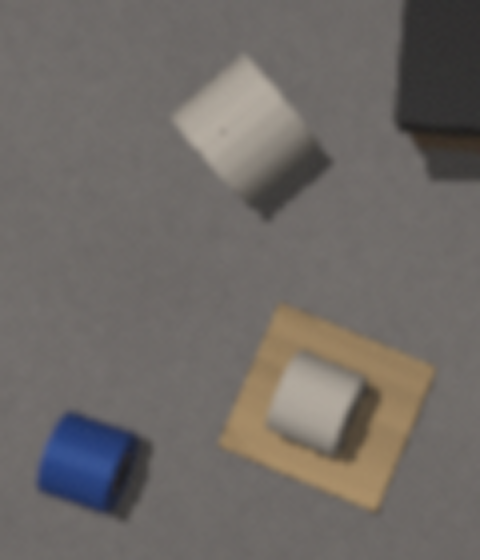

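The crop confirms the chosen roll: the small white cylinder on the plywood board, crop (318,402), with the bigger white one at (245,135). The printer faces the robot, yaw about -15.7°. Next I work out tool geometry and targets.

```bash
cat >> h.py <<'E'
def st():
    s=ctrl.get_state(); return R.from_quat(s['tcp_rot']).as_matrix(),np.array(s['eef_pos']),s
yaw=np.deg2rad(-15.65); PO=np.array([.5463,-.1510,0]); RP=R.from_euler('z',yaw).as_matrix()
def pw(p): return PO+RP@np.array(p,float)
def wp(p): return (np.array(p)-PO)@RP
E
python3 - <<'E'
from h import *
Rt,p,s=st(); print(np.round(Rt,3)); 
c=load('wrist0'); print(np.round(c['mount'],3))
Rm=np.array(c['mount'])
# finger points in tool frame
z=np.asarray(c['range_z'],float);P=cloud(c);Q=(P-p)@Rt
m=(z>0)&(z<.25); 
m2=m&(Q[...,1]>-.06)
q=Q[m2]; print(len(q),q.min(0),q.max(0))
for a,b in [(-.1,0),(0,.1)]:
    k=q[(q[:,2]>a)&(q[:,2]<b)]; i=k[:,1].argmax(); print('tip',k[i],k.min(0),k.max(0))
    t=k[k[:,1]>k[:,1].max()-.008]; print(t.min(0),t.max(0))
print('button',pw([-93.9e-3,0,.0748]))
# slope check: from depth
P=cloud(load('top0')); L=(P-PO)@RP
m=(np.abs(L[...,1])<.011)&(L[...,0]>-.13)&(L[...,0]<-.05)
i=np.argsort(L[m][:,0]); print(np.round(L[m][i]*1000,1)[::6].tolist())
E
```

```text
[[ 0.917 -0.001  0.398]
 [-0.398 -0.002  0.917]
 [-0.    -1.    -0.002]]
[[ 0.    -0.957 -0.289 -0.074]
 [ 0.     0.289 -0.957 -0.141]
 [ 1.     0.     0.    -0.   ]
 [ 0.     0.     0.     1.   ]]
11098 [-0.01545119 -0.05999965 -0.07370687] [ 0.01125618 -0.01100704  0.07316763]
tip [ 0.00091688 -0.01126216 -0.04382124] [-0.01545119 -0.05999965 -0.07370687] [ 0.01125618 -0.01126216 -0.04062852]
[-0.01252113 -0.01925988 -0.0548622 ] [ 0.01031144 -0.01126216 -0.04276967]
tip [ 0.00329066 -0.01100704  0.0424799 ] [-0.01520034 -0.05999771  0.03959996] [ 0.01068695 -0.01100704  0.07316763]
[-0.01235665 -0.01899294  0.04152286] [ 0.01011832 -0.01100704  0.05400174]
button [ 0.45588111 -0.12566951  0.0748    ]
[[-129.7, 3.9, 0.7], [-127.9, -3.7, -1.4], [-123.5, -2.1, 49.5], [-121.6, 1.1, 52.0], [-119.9, 4.1, 52.3], [-118.5, -10.7, 51.0], [-116.8, -7.7, 51.4], [-115.3, 5.3, 51.9], [-113.7, -9.1, 54.2], [-111.9, -6.0, 55.4], [-110.3, 7.2, 57.4], [-108.6, 10.2, 58.3], [-107.1, -4.4, 58.6], [-105.4, -1.4, 59.0], [-103.0, -6.7, 71.6], [-101.5, 6.1, 71.7], [-99.8, 9.0, 72.0], [-98.3, -5.2, 73.4], [-96.9, 7.2, 71.1], [-95.0, 10.9, 77.8], [-93.6, -3.4, 78.1], [-91.9, -0.4, 79.0], [-90.3, 2.1, 76.1], [-89.1, -2.3, 77.3], [-87.4, 0.7, 78.4], [-86.0, -3.3, 82.7], [-84.5, -1.2, 77.0], [-82.8, 1.6, 76.5], [-81.6, -2.7, 78.6], [-80.0, -0.4, 73.9], [-78.3, 2.6, 74.5], [-77.1, -2.0, 74.7], [-75.3, 1.4, 78.6], [-74.2, -3.7, 74.6], [-72.5, -0.6, 76.2], [-70.8, 2.4, 77.0], [-69.5, -1.8, 80.4], [-67.8, 0.9, 79.1], [-66.6, -3.7, 78.8], [-64.9, -0.4, 81.8], [-63.2, 3.0, 85.8], [-62.0, -2.1, 81.8], [-60.1, -6.4, 100.8], [-58.6, 5.2, 94.2], [-57.2, -8.4, 98.5], [-55.8, 4.0, 98.0], [-54.4, -10.5, 95.6], [-52.7, -7.3, 97.6], [-51.3, 5.3, 99.2]]
```

```bash
cat >> h.py <<'E'
def tiltR(deg):  # jaw along printer x, tool leaning to front by deg
    a=np.deg2rad(deg); y=RP@[np.sin(a),0,-np.cos(a)]; z=RP@[np.cos(a),0,np.sin(a)]
    return np.column_stack([np.cross(y,z),y,z])
def downR(jawdeg):
    a=np.deg2rad(jawdeg); y=np.array([0,0,-1.]); z=np.array([np.cos(a),np.sin(a),0])
    return np.column_stack([np.cross(y,z),y,z])
def delta(Rg,pg):
    Rt,p,s=st()
    w=R.from_matrix(Rt.T@Rg).as_rotvec(); d=Rt.T@(np.array(pg)-p)
    print('turn',np.round(w,4).tolist(),'shift',np.round(d,4).tolist(),'|deg %.1f mm %.1f'%(np.rad2deg(np.linalg.norm(w)),1e3*np.linalg.norm(d)))
    return w,d
def rep():
    Rt,p,s=st(); l=wp(p); print('t %.2f'%s['time'],'p',np.round(p,4),'printer',np.round(l*1e3,1),'yt',np.round(RP.T@Rt[:,1],3),'zt',np.round(RP.T@Rt[:,2],3),'q',np.round(s['qpos'],3),'F',np.round(s['contact_force'],2),'open %.3f'%s['opening'])
E
python3 - <<'E'
from h import *
rep()
delta(tiltR(15),pw([-.0835,0,.20]))
E
```

```text
t 0.15 p [0.2686 0.6187 0.2302] printer [-475.   666.2  230.2] yt [-0.001 -0.002 -1.   ] zt [ 0.136  0.991 -0.002] q [ 1.011  0.287  1.578 -0.     1.279 -0.15 ] F [ 0.43 -0.08 -0.47] open 0.998
turn [0.217, 1.4255, -0.1865] shift [0.4786, 0.0312, -0.6066] |deg 83.3 mm 773.3
```

Emit:
{"method": "jog_arm", "body": {
  "deltas": [
    [[0.217,1.4255,-0.1865],[0.4786,0.031,-0.6066],0.7],
    [[0.217,1.4255,-0.1865],[0.4786,0.031,-0.6066],0.7],
    [[0.217,1.4255,-0.1865],[0.4786,0.031,-0.6066],0.7],
    [[0.217,1.4255,-0.1865],[0.4786,0.031,-0.6066],0.7],
    [[0.217,1.4255,-0.1865],[0.4786,0.031,-0.6066],0.7],
    [[0.217,1.4255,-0.1865],[0.4786,0.031,-0.6066],0.7],
    [[0.217,1.4255,-0.1865],[0.4786,0.031,-0.6066],0.7],
    [[0.217,1.4255,-0.1865],[0.4786,0.031,-0.6066],0.7],
    [[0.217,1.4255,-0.1865],[0.4786,0.031,-0.6066],0.7],
    [[0.217,1.4255,-0.1865],[0.4786,0.031,-0.6066],0.7]
  ]
}}

```text
time: 0.98
eef_pos: [0.3747, 0.2147, 0.2143]
tcp_rot: [0.428, -0.45, 0.58, -0.527]
contact_force: [0.4, 0.9, 0.2]
opening: 0.697
```

```bash
python3 - <<'E'
from h import *
rep()
delta(tiltR(28),pw([-.0835,0,.15]))
E
```

```text
t 0.98 p [0.3747 0.2147 0.2143] printer [-263.9  305.8  214.3] yt [ 0.228  0.023 -0.973] zt [0.954 0.194 0.228] q [ 0.352 -0.375  2.258 -0.132  1.061  0.481] F [0.41 0.92 0.18] open 0.697
turn [0.2552, 0.1908, -0.0477] shift [0.3335, 0.0968, 0.0983] |deg 18.5 mm 360.9
```

Emit:
{"method": "jog_arm", "body": {
  "deltas": [
    [[0.255,0.191,-0.048],[0.3335,0.0968,0.0983],0.7],
    [[0.255,0.191,-0.048],[0.3335,0.0968,0.0983],0.7],
    [[0.255,0.191,-0.048],[0.3335,0.0968,0.0983],0.7],
    [[0.255,0.191,-0.048],[0.3335,0.0968,0.0983],0.7],
    [[0.255,0.191,-0.048],[0.3335,0.0968,0.0983],0.7],
    [[0.255,0.191,-0.048],[0.3335,0.0968,0.0983],0.7],
    [[0.255,0.191,-0.048],[0.3335,0.0968,0.0983],0.7],
    [[0.255,0.191,-0.048],[0.3335,0.0968,0.0983],0.7],
    [[0.255,0.191,-0.048],[0.3335,0.0968,0.0983],0.7],
    [[0.255,0.191,-0.048],[0.3335,0.0968,0.0983],0.7]
  ]
}}

```text
time: 1.82
eef_pos: [0.4662, -0.1334, 0.1496]
tcp_rot: [0.31, -0.411, 0.685, -0.515]
contact_force: [0.0, 0.6, 0.1]
opening: 0.702
```

```bash
python3 - <<'E'
from h import *
rep()
delta(tiltR(28),pw([-.0835,0,.15]))
Rt,p,s=st()
c=snap('wrist','w1'); Q=(cloud(c)-p)@Rt; z=np.asarray(c['range_z']);q=Q[(z>0)&(z<.25)&(Q[...,1]>-.06)&(Q[...,1]<.002)]
for a,b in [(-.1,0),(0,.1)]:
    k=q[(q[:,2]>a)&(q[:,2]<b)]
    t=k[k[:,1]>k[:,1].max()-.006]; print(len(k),k.min(0),t.min(0),t.max(0))
E
```

```text
t 1.82 p [ 0.4662 -0.1334  0.1496] printer [-81.9  -4.6 149.6] yt [ 0.469 -0.004 -0.883] zt [ 0.883 -0.006  0.469] q [-0.555 -0.321  2.388  0.222  0.613 -0.427] F [0.01 0.59 0.1 ] open 0.702
turn [0.0004, -0.0058, 0.0041] shift [-0.0046, -0.0011, -0.0013] |deg 0.4 mm 4.9
8537 [-0.01447892 -0.0599969  -0.06439196] [-0.01104677 -0.01007134 -0.0380354 ] [ 0.01141153 -0.00410127 -0.03090966]
8462 [-0.01428417 -0.05999769  0.0252542 ] [-0.01089019 -0.00953803  0.02816147] [ 0.01061296 -0.00356613  0.03504981]
```

View pics/w1.png

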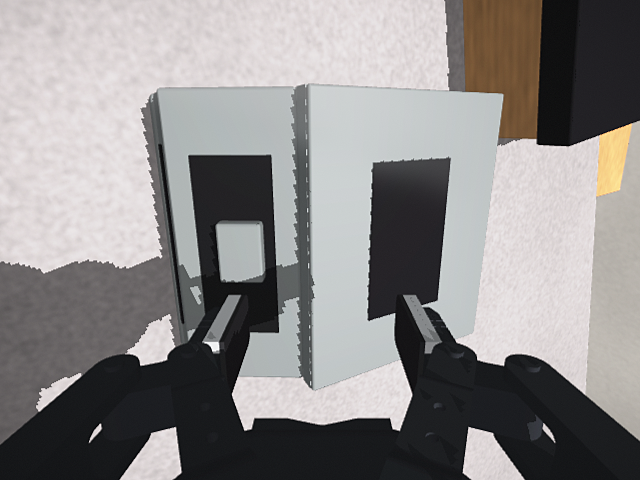

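The wrist picture shows the button face at about (240,252) in its black panel, the cover's front edge at about x=300, left finger tip at (220,320), right at (420,320).

```bash
python3 - <<'E'
from h import *
c=load('w1');P=cloud(c);L=(P-PO)@RP*1e3
q=L[230:276,222:260].reshape(-1,3);print('btn',np.median(q,0))
A=np.c_[q[:,0],q[:,1],np.ones(len(q))];print(np.linalg.lstsq(A,q[:,2],rcond=None)[0])
q=L[110:280,320:360].reshape(-1,3);print('cover z',np.median(q,0))
from itertools import product
q=L[110:280,290:312]; 
for v in (120,200,280): print([tuple(np.round(L[v,u],0)) for u in (298,302,306,310,314)])
for v in (220,225,252,278,284): print(np.round(L[v,240],1))
for u in (212,216,240,262,268): print(np.round(L[252,u],1))
rep()
d=tiltR(28)
for h in (.012,.003):
  A=np.array([-.094,0,.0748]); Rl=RP.T@d
  t=A+.0345*Rl[:,2]+.0037*Rl[:,1]-h*Rl[:,1]; print(np.round(t*1e3,1), 'B inner', t+.0295*Rl[:,2]-.0037*Rl[:,1]); delta(d,pw(t))
E
```

```text
btn [-95.60180199   0.10668989  74.1743218 ]
[-0.36656606  0.58121466 39.59875825]
cover z [-44.19876619  32.61080812  97.4168756 ]
[(np.float64(-63.0), np.float64(72.0), np.float64(87.0)), (np.float64(-63.0), np.float64(72.0), np.float64(91.0)), (np.float64(-62.0), np.float64(72.0), np.float64(93.0)), (np.float64(-62.0), np.float64(72.0), np.float64(97.0)), (np.float64(-60.0), np.float64(72.0), np.float64(98.0))]
[(np.float64(-63.0), np.float64(29.0), np.float64(82.0)), (np.float64(-63.0), np.float64(30.0), np.float64(89.0)), (np.float64(-63.0), np.float64(30.0), np.float64(93.0)), (np.float64(-63.0), np.float64(31.0), np.float64(98.0)), (np.float64(-60.0), np.float64(31.0), np.float64(97.0))]
[(np.float64(-63.0), np.float64(-21.0), np.float64(81.0)), (np.float64(-63.0), np.float64(-20.0), np.float64(85.0)), (np.float64(-63.0), np.float64(-17.0), np.float64(92.0)), (np.float64(-62.0), np.float64(-16.0), np.float64(96.0)), (np.float64(-61.0), np.float64(-15.0), np.float64(98.0))]
[-92.8  17.4  67.6]
[-94.7  16.1  74.1]
[-95.9   0.4  74.2]
[-97.  -15.4  74.1]
[-95.4 -22.3  66.9]
[-108.4   -2.2   58.4]
[-106.2   -2.5   58.6]
[-95.9   0.4  74.2]
[-84.   -0.5  77.7]
[-79.6  -2.   75.3]
t 1.87 p [ 0.4656 -0.1311  0.1493] printer [-83.1  -2.6 149.3] yt [ 0.468 -0.002 -0.884] zt [ 0.884 -0.005  0.468] q [-0.552 -0.323  2.39   0.221  0.615 -0.424] F [ 0.35  0.39 -0.23] open 0.700
[-67.4  -0.   98.3] B inner [-4.31250128e-02 -2.29707589e-19  1.15441551e-01]
turn [0.0021, -0.005, 0.0022] shift [-0.0026, 0.0524, -0.01] |deg 0.3 mm 53.4
[-63.2  -0.   90.4] B inner [-3.88997687e-02 -3.34082447e-19  1.07495023e-01]
turn [0.0021, -0.005, 0.0022] shift [-0.0027, 0.0614, -0.01] |deg 0.3 mm 62.2
```

Emit:
{"method": "jog_arm", "body": {
  "deltas": [
    [[0.002,-0.005,0.002],[-0.0026,0.017,-0.01],0.7],
    [[0.002,-0.005,0.002],[-0.0026,0.035,-0.01],0.7],
    [[0.002,-0.005,0.002],[-0.0026,0.052,-0.01],0.7],
    [[0.002,-0.005,0.002],[-0.0026,0.052,-0.01],0.7],
    [[0.002,-0.005,0.002],[-0.0026,0.052,-0.01],0.7]
  ]
}}

```text
time: 2.28
eef_pos: [0.4805, -0.1313, 0.0978]
tcp_rot: [0.312, -0.411, 0.682, -0.518]
contact_force: [0.4, 1.3, -0.2]
opening: 0.701
```

```bash
python3 - <<'E'
from h import *
rep()
snap('wrist','w2')
Rt,p,s=st(); Rl=tiltR(28); A=pw([-.0945,0,.0748]); delta(Rl,A+.0345*Rl[:,2]+.0037*Rl[:,1])
E
```

```text
t 2.28 p [ 0.4805 -0.1313  0.0978] printer [-68.6   1.2  97.8] yt [ 0.467  0.001 -0.884] zt [0.884 0.001 0.467] q [-0.533 -0.18   2.389  0.269  0.475 -0.473] F [ 0.36  1.27 -0.2 ] open 0.701
turn [0.0005, 0.0013, -0.0007] shift [0.0009, 0.0125, -0.0002] |deg 0.1 mm 12.6
```

View pics/w2.png

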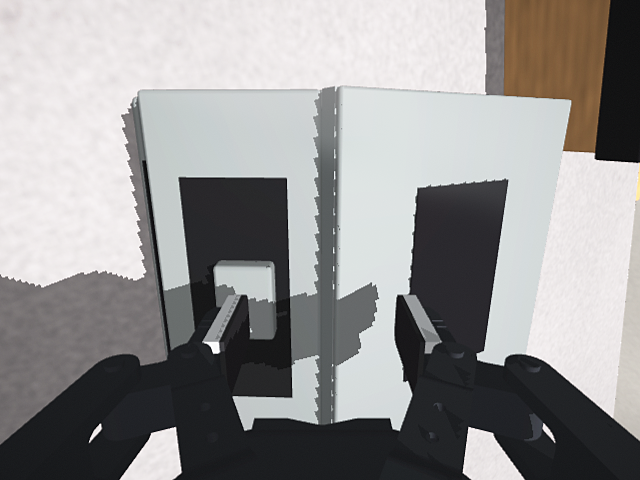

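The left finger tip (222,325) is over the button (245,300), and the right tip is over the cover.

Emit:
{"method": "jog_arm", "body": {
  "deltas": [
    [[0,0,0],[0.001,0.004,0],0.7],
    [[0,0,0],[0.001,0.008,0],0.7],
    [[0,0,0],[0.001,0.01,0],0.7],
    [[0,0,0],[0.001,0.01,0],0.7]
  ]
}}

```text
time: 2.67
eef_pos: [0.4854, -0.134, 0.0901]
tcp_rot: [0.312, -0.41, 0.683, -0.518]
contact_force: [0.2, -0.1, 0.9]
opening: 0.7
```

```bash
python3 - <<'E'
from h import *
rep()
Rl=tiltR(28); A=pw([-.0945,0,.0748]); delta(Rl,A+.0345*Rl[:,2]+.0037*Rl[:,1])
E
```

```text
t 2.67 p [ 0.4854 -0.134   0.0901] printer [-63.3  -0.   90.1] yt [ 0.469  0.001 -0.883] zt [0.883 0.001 0.469] q [-0.533 -0.149  2.382  0.282  0.45  -0.487] F [ 0.16 -0.06  0.89] open 0.700
turn [0.0004, 0.0013, -0.0008] shift [-0.0, 0.0026, -0.0003] |deg 0.1 mm 2.6
```

Emit:
{"method": "jog_arm", "body": {
  "deltas": [
    [[0,0,0],[0,0.001,0],0.7],
    [[0,0,0],[0,0.002,0],0.7],
    [[0,0,0],[0,0.003,0],0.7],
    [[0,0,0],[0,0.003,0],0.7]
  ]
}}

```text
time: 3.0
eef_pos: [0.4868, -0.1344, 0.0875]
tcp_rot: [0.312, -0.41, 0.683, -0.518]
contact_force: [0.1, 1.1, 0.1]
opening: 0.698
```

```bash
python3 -c "
from h import *
rep()"
```

```text
t 3.00 p [ 0.4868 -0.1344  0.0875] printer [-61.7  -0.1  87.5] yt [ 0.469  0.001 -0.883] zt [0.883 0.001 0.469] q [-0.532 -0.139  2.379  0.285  0.443 -0.49 ] F [0.07 1.06 0.11] open 0.698
```

No contact yet; continue.

Emit:
{"method": "jog_arm", "body": {
  "deltas": [
    [[0,0,0],[0,0.001,0],0.7],
    [[0,0,0],[0,0.002,0],0.7],
    [[0,0,0],[0,0.002,0],0.7]
  ]
}}

```text
time: 3.25
eef_pos: [0.4878, -0.1347, 0.0858]
tcp_rot: [0.312, -0.41, 0.682, -0.518]
contact_force: [-2.9, 0.1, 3.1]
opening: 0.698
```

```bash
python3 -c "
from h import *
rep()"
```

```text
t 3.25 p [ 0.4878 -0.1347  0.0858] printer [-60.7  -0.1  85.8] yt [ 0.469  0.001 -0.883] zt [0.883 0.001 0.469] q [-0.531 -0.133  2.378  0.288  0.438 -0.492] F [-2.93  0.12  3.1 ] open 0.698
```

Emit:
{"method": "jog_arm", "body": {
  "deltas": [
    [[0,0,0],[0,0.001,0],0.7],
    [[0,0,0],[0,0.0015,0],0.7],
    [[0,0,0],[0,0.0015,0],0.7]
  ]
}}

```text
time: 3.5
eef_pos: [0.4887, -0.135, 0.0846]
tcp_rot: [0.311, -0.41, 0.683, -0.518]
contact_force: [-2.8, 0.9, 3.2]
opening: 0.7
```

```bash
python3 -c "
from h import *
rep()"
```

```text
t 3.50 p [ 0.4887 -0.135   0.0846] printer [-59.8  -0.1  84.6] yt [ 0.47   0.001 -0.883] zt [0.883 0.001 0.47 ] q [-0.531 -0.128  2.376  0.29   0.434 -0.494] F [-2.83  0.88  3.19] open 0.700
```

Emit:
{"method": "jog_arm", "body": {
  "deltas": [
    [[0,0,0],[0,0.0008,0],0.7],
    [[0,0,0],[0,0.0015,0],0.7],
    [[0,0,0],[0,0.0015,0],0.7]
  ]
}}

```text
time: 3.75
eef_pos: [0.4893, -0.1351, 0.0834]
tcp_rot: [0.312, -0.41, 0.683, -0.519]
contact_force: [-5.9, 0.4, 6.8]
opening: 0.701
```

```bash
python3 -c "
from h import *
rep()
snap('wrist','w3')"
```

```text
t 3.75 p [ 0.4893 -0.1351  0.0834] printer [-59.2  -0.1  83.4] yt [ 0.469  0.001 -0.883] zt [0.883 0.002 0.469] q [-0.53  -0.123  2.375  0.291  0.431 -0.496] F [-5.92  0.41  6.76] open 0.701
```

View pics/w3.png

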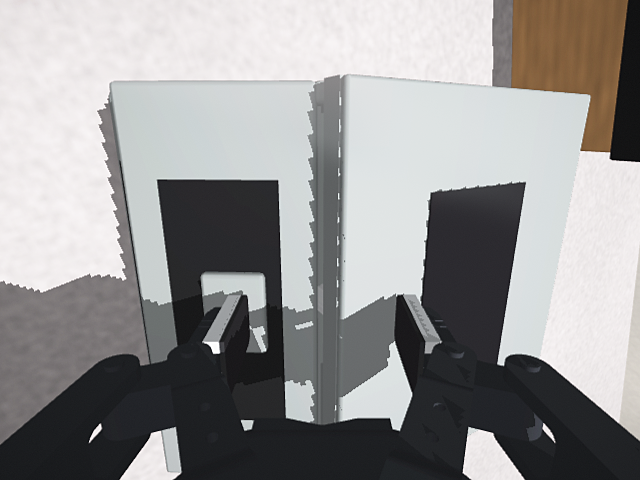

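```bash
cat >> h.py <<'E'
def coverang(c,box=None):
    L=(cloud(c)-PO)@RP*1e3
    return L
E
python3 - <<'E'
from h import *
for f in ('w2','w3'):
    L=coverang(load(f)); m=(L[...,0]>-52)&(L[...,0]<60)&(L[...,1]>10)&(L[...,1]<80)&(L[...,2]>85)
    q=L[m]; k=np.polyfit(q[:,0],q[:,2],1); print(f,k,np.polyval(k,-60),np.rad2deg(np.arctan(-k[0])))
E
```

```text
w2 [ -0.29472131 102.87811447] 120.56139311988778 16.421368741337552
w3 [ -0.41346042 107.57107707] 132.3787024090804 22.463157877959002
```

```bash
python3 - <<'E'
from h import *
for f,b in (('w2',(110,250,345,410)),('w3',(110,260,350,420))):
    L=coverang(load(f)); q=L[b[0]:b[1],b[2]:b[3]].reshape(-1,3)
    k=np.polyfit(q[:,0],q[:,2],1); print(f,k,np.polyval(k,-60),np.rad2deg(np.arctan(-k[0])),q.min(0),q.max(0))
E
```

```text
w2 [-0.37884087 81.10216388] 103.83261594448147 20.74873532291856 [-136.26692022   20.91068115   95.61279861] [-24.27385326  81.01579461 222.76958324]
w3 [-0.3113696  87.73357573] 106.41575164211334 17.295000634168485 [-127.12183054   21.79159735   99.3011652 ] [-24.36327156  78.89986297 208.1880246 ]
```

```bash
python3 - <<'E'
from h import *
for f,cs in (('w2',(350,380,405,440,480,520)),('w3',(355,380,405,440,480,520))):
    L=coverang(load(f)); 
    for v in (130,160): print(f,[tuple(np.round(L[v,u]).astype(int)) for u in cs])
E
```

```text
w2 [(np.int64(-58), np.int64(73), np.int64(97)), (np.int64(-44), np.int64(73), np.int64(98)), (np.int64(-32), np.int64(73), np.int64(98)), (np.int64(-12), np.int64(73), np.int64(97)), (np.int64(13), np.int64(73), np.int64(98)), (np.int64(42), np.int64(73), np.int64(97))]
w2 [(np.int64(-58), np.int64(62), np.int64(98)), (np.int64(-43), np.int64(62), np.int64(97)), (np.int64(-31), np.int64(61), np.int64(98)), (np.int64(-10), np.int64(60), np.int64(97)), (np.int64(15), np.int64(60), np.int64(98)), (np.int64(46), np.int64(58), np.int64(97))]
w3 [(np.int64(-58), np.int64(72), np.int64(101)), (np.int64(-48), np.int64(72), np.int64(102)), (np.int64(-37), np.int64(72), np.int64(101)), (np.int64(-20), np.int64(72), np.int64(101)), (np.int64(3), np.int64(72), np.int64(99)), (np.int64(29), np.int64(72), np.int64(99))]
w3 [(np.int64(-58), np.int64(63), np.int64(101)), (np.int64(-48), np.int64(62), np.int64(102)), (np.int64(-35), np.int64(62), np.int64(100)), (np.int64(-18), np.int64(61), np.int64(100)), (np.int64(5), np.int64(60), np.int64(100)), (np.int64(32), np.int64(59), np.int64(99))]
```

The cover is freed and has risen only about 4 mm, now resting on the right finger (about 1.5° open). Next I follow its arc with that finger, easing the tilt off as it rises.

```bash
cat >> h.py <<'E'
def al(th): return 28-28*th/70.
def tgt(th,d=120.):
    t=np.deg2rad(th); C=np.array([85-d*np.cos(t)+14*np.sin(t),0,84+d*np.sin(t)+14*np.cos(t)])/1e3
    Rg=tiltR(al(th)); return Rg, pw(C)-Rg@np.array([0,-.0035,.0295])
def thnow(d=120.):
    Rt,p,s=st(); C=wp(p+Rt@np.array([0,-.0035,.0295]))*1e3; dx,dz=85-C[0],C[2]-84
    return np.rad2deg(np.arctan2(dz,dx)-np.arcsin(14/np.hypot(dx,dz))),np.sqrt(dx*dx+dz*dz-196)
def rows(ths,grip=0.7,d=120.):
    Rt,p,s=st(); out=[]
    for th in ths:
        Rg,pg=tgt(th,d); w=R.from_matrix(Rt.T@Rg).as_rotvec(); out.append([[round(float(x),3)+0. for x in w],[round(float(x),4)+0. for x in Rt.T@(pg-p)],grip])
    print(out)
E
python3 - <<'E'
from h import *
rep();t0=thnow();print(t0); rows([3,5,7,9,11,13,15,17,19,21])
E
```

```text
t 3.80 p [ 0.4893 -0.1351  0.0835] printer [-59.2  -0.1  83.5] yt [ 0.469  0.001 -0.883] zt [0.883 0.002 0.469] q [-0.53  -0.124  2.375  0.291  0.431 -0.496] F [-5.3   1.09  6.23] open 0.701
(np.float64(1.144717723120218), np.float64(120.0768745375523))
[[[-0.021, 0.002, -0.001], [-0.0001, -0.0037, 0.0023], 0.7], [[-0.035, 0.002, -0.001], [-0.0001, -0.0074, 0.0049], 0.7], [[-0.049, 0.002, -0.001], [-0.0001, -0.011, 0.0077], 0.7], [[-0.063, 0.002, -0.001], [-0.0001, -0.0145, 0.0105], 0.7], [[-0.077, 0.002, -0.001], [-0.0001, -0.018, 0.0134], 0.7], [[-0.091, 0.002, -0.001], [0.0, -0.0213, 0.0165], 0.7], [[-0.105, 0.002, -0.001], [0.0, -0.0245, 0.0196], 0.7], [[-0.119, 0.002, -0.001], [0.0, -0.0276, 0.0229], 0.7], [[-0.133, 0.002, -0.001], [0.0, -0.0305, 0.0262], 0.7], [[-0.146, 0.002, -0.001], [0.0, -0.0334, 0.0297], 0.7]]
```

Emit:
{"method": "jog_arm", "body": {
  "deltas": [
    [[-0.021,0.002,-0.001],[0,-0.0037,0.0023],0.7],
    [[-0.035,0.002,-0.001],[0,-0.0074,0.0049],0.7],
    [[-0.049,0.002,-0.001],[0,-0.011,0.0077],0.7],
    [[-0.063,0.002,-0.001],[0,-0.0145,0.0105],0.7],
    [[-0.077,0.002,-0.001],[0,-0.018,0.0134],0.7],
    [[-0.091,0.002,-0.001],[0,-0.0213,0.0165],0.7],
    [[-0.105,0.002,-0.001],[0,-0.0245,0.0196],0.7],
    [[-0.119,0.002,-0.001],[0,-0.0276,0.0229],0.7],
    [[-0.133,0.002,-0.001],[0,-0.0305,0.0262],0.7],
    [[-0.146,0.002,-0.001],[0,-0.0334,0.0297],0.7]
  ]
}}

```text
time: 4.63
eef_pos: [0.5001, -0.1383, 0.1277]
tcp_rot: [0.348, -0.459, 0.652, -0.494]
contact_force: [2.9, -0.3, 1.5]
opening: 0.703
```

```bash
python3 - <<'E'
from h import *
rep();t0=thnow();print(t0); rows(np.arange(1,11)*2+21)
E
```

```text
t 4.63 p [ 0.5001 -0.1383  0.1277] printer [-47.9  -0.2 127.7] yt [ 0.336 -0.001 -0.942] zt [ 0.942 -0.     0.336] q [-0.503 -0.121  2.244  0.12   0.688 -0.309] F [ 2.9  -0.32  1.47] open 0.703
(np.float64(21.49708468766217), np.float64(119.729995875842))
[[[-0.015, 0.0, 0.001], [-0.0002, -0.0027, 0.0021], 0.7], [[-0.029, 0.0, 0.001], [-0.0002, -0.0058, 0.0053], 0.7], [[-0.043, 0.0, 0.001], [-0.0002, -0.0088, 0.0086], 0.7], [[-0.057, 0.0, 0.001], [-0.0002, -0.0117, 0.012], 0.7], [[-0.071, 0.0, 0.001], [-0.0002, -0.0144, 0.0155], 0.7], [[-0.085, 0.0, 0.001], [-0.0002, -0.0171, 0.0191], 0.7], [[-0.099, 0.0, 0.001], [-0.0002, -0.0196, 0.0227], 0.7], [[-0.113, 0.0, 0.001], [-0.0002, -0.0219, 0.0265], 0.7], [[-0.127, 0.0, 0.001], [-0.0002, -0.0242, 0.0303], 0.7], [[-0.141, 0.0, 0.001], [-0.0002, -0.0263, 0.0341], 0.7]]
```

Emit:
{"method": "jog_arm", "body": {
  "deltas": [
    [[-0.015,0,0.001],[0,-0.0027,0.0021],0.7],
    [[-0.029,0,0.001],[0,-0.0058,0.0053],0.7],
    [[-0.043,0,0.001],[0,-0.0088,0.0086],0.7],
    [[-0.057,0,0.001],[0,-0.0117,0.012],0.7],
    [[-0.071,0,0.001],[0,-0.0144,0.0155],0.7],
    [[-0.085,0,0.001],[0,-0.0171,0.0191],0.7],
    [[-0.099,0,0.001],[0,-0.0196,0.0227],0.7],
    [[-0.113,0,0.001],[0,-0.0219,0.0265],0.7],
    [[-0.127,0,0.001],[0,-0.0242,0.0303],0.7],
    [[-0.141,0,0.001],[0,-0.0263,0.0341],0.7]
  ]
}}

```text
time: 5.47
eef_pos: [0.5227, -0.1446, 0.1641]
tcp_rot: [0.382, -0.505, 0.617, -0.468]
contact_force: [2.7, -0.1, -0.0]
opening: 0.698
```

```bash
python3 - <<'E'
from h import *
rep();t0=thnow();print(t0); rows(np.arange(1,11)*2+41)
snap('wrist','w4')
E
```

```text
t 5.47 p [ 0.5227 -0.1446  0.1641] printer [-24.4  -0.2 164.1] yt [ 0.199  0.    -0.98 ] zt [ 0.98  -0.001  0.199] q [-0.476 -0.046  2.081  0.051  0.912 -0.23 ] F [ 2.72 -0.12 -0.02] open 0.698
(np.float64(41.069647660159205), np.float64(119.93771746899974))
[[[-0.012, -0.001, 0.0], [-0.0002, -0.0024, 0.0035], 0.7], [[-0.026, -0.001, 0.0], [-0.0002, -0.0048, 0.0071], 0.7], [[-0.04, -0.001, 0.0], [-0.0002, -0.0071, 0.0109], 0.7], [[-0.054, -0.001, 0.0], [-0.0002, -0.0092, 0.0147], 0.7], [[-0.068, -0.001, 0.0], [-0.0002, -0.0112, 0.0186], 0.7], [[-0.082, -0.001, 0.0], [-0.0002, -0.013, 0.0226], 0.7], [[-0.095, -0.001, 0.0], [-0.0002, -0.0147, 0.0266], 0.7], [[-0.109, 0.0, 0.0], [-0.0002, -0.0163, 0.0306], 0.7], [[-0.123, 0.0, 0.0], [-0.0002, -0.0177, 0.0347], 0.7], [[-0.137, 0.0, -0.001], [-0.0002, -0.019, 0.0388], 0.7]]
```

View pics/w4.png

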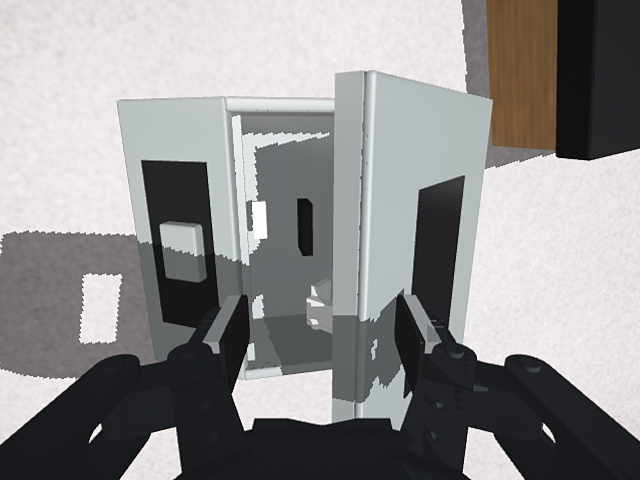

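The cover is half open, its edge at x≈350-370, standing between the fingers and held by the right one. Continuing.

Emit:
{"method": "jog_arm", "body": {
  "deltas": [
    [[-0.012,0,0],[0,-0.0024,0.0035],0.7],
    [[-0.026,0,0],[0,-0.0048,0.0071],0.7],
    [[-0.04,0,0],[0,-0.0071,0.0109],0.7],
    [[-0.054,0,0],[0,-0.0092,0.0147],0.7],
    [[-0.068,0,0],[0,-0.0112,0.0186],0.7],
    [[-0.082,0,0],[0,-0.013,0.0226],0.7],
    [[-0.095,0,0],[0,-0.0147,0.0266],0.7],
    [[-0.109,0,0],[0,-0.0163,0.0306],0.7],
    [[-0.123,0,0],[0,-0.0177,0.0347],0.7],
    [[-0.137,0,0],[0,-0.019,0.0388],0.7]
  ]
}}

```text
time: 6.35
eef_pos: [0.5571, -0.1544, 0.1917]
tcp_rot: [0.413, -0.545, 0.581, -0.441]
contact_force: [1.5, -0.0, 0.3]
opening: 0.699
```

```bash
python3 - <<'E'
from h import *
rep();t0=thnow();print(t0); rows(np.arange(1,11)*2+61)
E
```

```text
t 6.35 p [ 0.5571 -0.1544  0.1917] printer [ 11.3  -0.4 191.7] yt [ 0.064  0.    -0.998] zt [ 0.998 -0.001  0.064] q [-0.451  0.076  1.894  0.013  1.109 -0.183] F [ 1.52 -0.    0.31] open 0.699
(np.float64(61.89960316937362), np.float64(120.66292968574656))
[[[-0.015, -0.001, 0.0], [-0.0004, -0.0005, 0.0024], 0.7], [[-0.029, -0.001, 0.0], [-0.0004, -0.0021, 0.0065], 0.7], [[-0.043, -0.001, 0.0], [-0.0004, -0.0035, 0.0105], 0.7], [[-0.057, -0.001, 0.0], [-0.0004, -0.0048, 0.0146], 0.7], [[-0.071, -0.001, 0.0], [-0.0004, -0.0059, 0.0188], 0.7], [[-0.084, -0.001, 0.0], [-0.0004, -0.0069, 0.0229], 0.7], [[-0.098, -0.001, 0.0], [-0.0004, -0.0077, 0.0271], 0.7], [[-0.112, -0.001, 0.0], [-0.0004, -0.0084, 0.0313], 0.7], [[-0.126, -0.001, 0.0], [-0.0004, -0.0089, 0.0355], 0.7], [[-0.14, -0.001, 0.0], [-0.0004, -0.0093, 0.0397], 0.7]]
```

Emit:
{"method": "jog_arm", "body": {
  "deltas": [
    [[-0.015,0,0],[0,-0.0005,0.0024],0.7],
    [[-0.029,0,0],[0,-0.0021,0.0065],0.7],
    [[-0.043,0,0],[0,-0.0035,0.0105],0.7],
    [[-0.057,0,0],[0,-0.0048,0.0146],0.7],
    [[-0.071,0,0],[0,-0.0059,0.0188],0.7],
    [[-0.084,0,0],[0,-0.0069,0.0229],0.7],
    [[-0.098,0,0],[0,-0.0077,0.0271],0.7],
    [[-0.112,0,0],[0,-0.0084,0.0313],0.7],
    [[-0.126,0,0],[0,-0.0089,0.0355],0.7],
    [[-0.14,0,0],[0,-0.0093,0.0397],0.7]
  ]
}}

```text
time: 7.18
eef_pos: [0.5949, -0.165, 0.2033]
tcp_rot: [-0.443, 0.585, -0.541, 0.41]
contact_force: [2.0, -0.4, -0.1]
opening: 0.699
```

```bash
python3 - <<'E'
from h import *
rep();t0=thnow();print(t0); rows(np.arange(1,11)*2+81)
E
```

```text
t 7.18 p [ 0.5949 -0.165   0.2033] printer [ 50.6  -0.4 203.3] yt [-0.078  0.001 -0.997] zt [ 0.997 -0.001 -0.078] q [-0.43   0.228  1.702 -0.012  1.29  -0.152] F [ 1.98 -0.4  -0.1 ] open 0.699
(np.float64(81.08239088660936), np.float64(119.74919907221411))
[[[-0.012, -0.001, -0.001], [-0.0004, -0.001, 0.0039], 0.7], [[-0.026, -0.001, -0.001], [-0.0004, -0.0017, 0.0081], 0.7], [[-0.04, -0.001, -0.001], [-0.0004, -0.0023, 0.0123], 0.7], [[-0.054, -0.001, -0.001], [-0.0004, -0.0027, 0.0165], 0.7], [[-0.068, -0.001, -0.001], [-0.0004, -0.0029, 0.0206], 0.7], [[-0.082, -0.001, -0.001], [-0.0004, -0.003, 0.0248], 0.7], [[-0.096, -0.001, -0.001], [-0.0004, -0.003, 0.029], 0.7], [[-0.11, -0.001, -0.001], [-0.0004, -0.0028, 0.0332], 0.7], [[-0.124, -0.001, -0.001], [-0.0004, -0.0025, 0.0373], 0.7], [[-0.138, -0.001, -0.001], [-0.0004, -0.002, 0.0415], 0.7]]
```

Emit:
{"method": "jog_arm", "body": {
  "deltas": [
    [[-0.012,0,0],[0,-0.001,0.0039],0.7],
    [[-0.026,0,0],[0,-0.0017,0.0081],0.7],
    [[-0.04,0,0],[0,-0.0023,0.0123],0.7],
    [[-0.054,0,0],[0,-0.0027,0.0165],0.7],
    [[-0.068,0,0],[0,-0.0029,0.0206],0.7],
    [[-0.082,0,0],[0,-0.003,0.0248],0.7],
    [[-0.096,0,0],[0,-0.003,0.029],0.7],
    [[-0.11,0,0],[0,-0.0028,0.0332],0.7],
    [[-0.124,0,0],[0,-0.0025,0.0373],0.7],
    [[-0.138,0,0],[0,-0.002,0.0415],0.7]
  ]
}}

```text
time: 8.02
eef_pos: [0.6352, -0.1763, 0.202]
tcp_rot: [-0.471, 0.622, -0.499, 0.378]
contact_force: [-0.1, 0.3, -0.4]
opening: 0.7
```

```bash
python3 - <<'E'
from h import *
rep();t0=thnow();print(t0); snap('wrist','w5')
E
```

```text
t 8.02 p [ 0.6352 -0.1763  0.202 ] printer [ 92.4  -0.4 202. ] yt [-0.216  0.001 -0.976] zt [ 0.976 -0.    -0.216] q [-0.413  0.395  1.503 -0.03   1.459 -0.133] F [-0.07  0.28 -0.41] open 0.700
(np.float64(101.1615028190564), np.float64(120.0605049396282))
```

View pics/w5.png

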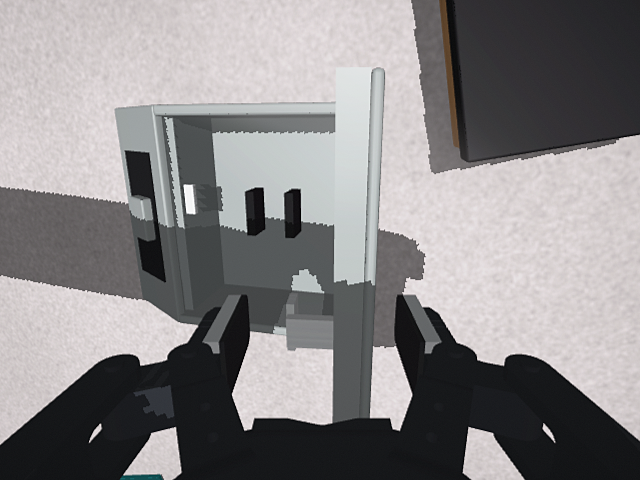

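Cover fully open (edge at x≈360) and free of both fingers. The cradle ridges show at (255,212) and (292,212). I lift out, then measure roll and cradle more exactly.

```bash
python3 - <<'E'
from h import *
L=coverang(load('w5'))
for v in (195,212,228): print([tuple(np.round(L[v,u]).astype(int).tolist()) for u in (240,247,252,258,264,284,288,292,297,303)])
m=np.zeros(L.shape[:2],bool);m[175:250,235:310]=1;m&=(L[...,2]>32)&(L[...,2]<42)&(abs(L[...,1])<30)
q=L[m];print(len(q),q.min(0),q.max(0),np.median(q,0))
E
```

```text
[(-31, 11, 10), (-12, 16, 36), (-8, 16, 35), (-7, 14, 24), (-7, 11, 9), (22, 17, 35), (25, 17, 36), (29, 18, 37), (29, 15, 21), (32, 13, 10)]
[(-31, -6, 11), (-13, 0, 36), (-8, 1, 36), (-6, -1, 27), (-7, -4, 12), (21, 2, 36), (25, 2, 37), (29, 3, 37), (29, -1, 22), (32, -3, 10)]
[(-33, -22, 10), (-14, -14, 36), (-9, -14, 35), (-6, -16, 29), (-6, -20, 14), (13, -19, 11), (25, -12, 37), (28, -12, 36), (29, -15, 23), (31, -18, 11)]
892 [-14.99350118 -20.95740096  32.00509537] [29.7471274  19.50774445 38.30031843] [21.4492374   0.03661293 35.46292423]
```

Emit:
{"method": "jog_arm", "body": {
  "deltas": [
    [[0,0,0],[0,-0.03,0],0.7],
    [[0,0,0],[0,-0.06,0],0.7],
    [[0,0,0],[0,-0.09,0],0.7],
    [[0,0,0],[0,-0.09,0],0.7]
  ]
}}

```text
time: 8.4
eef_pos: [0.6574, -0.1831, 0.2977]
tcp_rot: [-0.469, 0.618, -0.503, 0.381]
contact_force: [-0.1, -1.2, 1.8]
opening: 0.702
```

```bash
python3 - <<'E'
from h import *
rep(); delta(downR(67),[.571,.1375,.20])
snap('scene','s2')
E
```

```text
t 8.40 p [ 0.6574 -0.1831  0.2977] printer [115.6  -0.9 297.7] yt [-0.204 -0.001 -0.979] zt [ 0.979 -0.001 -0.204] q [-0.409  0.38   1.348 -0.029  1.617 -0.134] F [-0.15 -1.23  1.8 ] open 0.702
turn [0.1696, -1.4378, -0.1474] shift [-0.2854, 0.13, -0.1464] |deg 83.4 mm 346.1
```

View pics/s2.png

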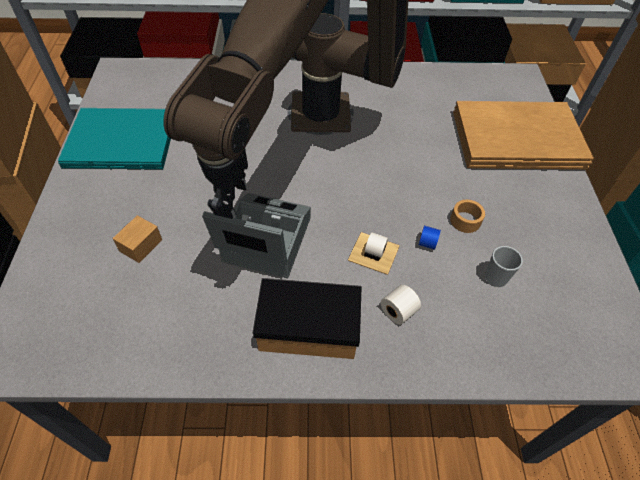

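Emit:
{"method": "jog_arm", "body": {
  "deltas": [
    [[0.17,-1.438,-0.147],[-0.2854,0.04,-0.13],0.9],
    [[0.17,-1.438,-0.147],[-0.2854,0.04,-0.13],0.9],
    [[0.17,-1.438,-0.147],[-0.2854,0.04,-0.13],0.9],
    [[0.17,-1.438,-0.147],[-0.2854,0.04,-0.13],0.9],
    [[0.17,-1.438,-0.147],[-0.2854,0.04,-0.13],0.9],
    [[0.17,-1.438,-0.147],[-0.2854,0.13,-0.146],0.9],
    [[0.17,-1.438,-0.147],[-0.2854,0.13,-0.146],0.9],
    [[0.17,-1.438,-0.147],[-0.2854,0.13,-0.146],0.9],
    [[0.17,-1.438,-0.147],[-0.2854,0.13,-0.146],0.9],
    [[0.17,-1.438,-0.147],[-0.2854,0.13,-0.146],0.9]
  ]
}}

```text
time: 9.28
eef_pos: [0.5642, 0.1416, 0.191]
tcp_rot: [0.684, -0.221, 0.192, -0.668]
contact_force: [-0.1, -0.8, 1.1]
opening: 0.903
```

```bash
python3 - <<'E'
from h import *
rep(); delta(downR(67),[.571,.1375,.16])
E
```

```text
t 9.28 p [0.5642 0.1416 0.191 ] printer [-61.7 286.6 191. ] yt [-0.042 -0.021 -0.999] zt [ 0.315  0.949 -0.033] q [ 0.074  0.145  1.82  -0.006  1.223 -0.901] F [-0.1  -0.84  1.12] open 0.903
turn [0.0297, -0.1928, -0.036] shift [0.0089, 0.0307, 0.0015] |deg 11.4 mm 32.0
```

Emit:
{"method": "jog_arm", "body": {
  "deltas": [
    [[0.03,-0.193,-0.036],[0.009,0.03,0.0015],0.9],
    [[0.03,-0.193,-0.036],[0.009,0.03,0.0015],0.9],
    [[0.03,-0.193,-0.036],[0.009,0.03,0.0015],0.9],
    [[0.03,-0.193,-0.036],[0.009,0.03,0.0015],0.9],
    [[0.03,-0.193,-0.036],[0.009,0.03,0.0015],0.9]
  ]
}}

```text
time: 9.7
eef_pos: [0.5716, 0.1374, 0.1614]
tcp_rot: [-0.693, 0.141, -0.142, 0.693]
contact_force: [-0.1, -0.4, -0.7]
opening: 0.896
```

```bash
python3 - <<'E'
from h import *
rep(); snap('wrist','w6')
E
```

```text
t 9.70 p [0.5716 0.1374 0.1614] printer [-53.4 284.5 161.4] yt [ 0.001  0.001 -1.   ] zt [0.13  0.992 0.001] q [ 0.063  0.163  1.856  0.     1.121 -1.104] F [-0.1  -0.36 -0.66] open 0.896
```

View pics/w6.png

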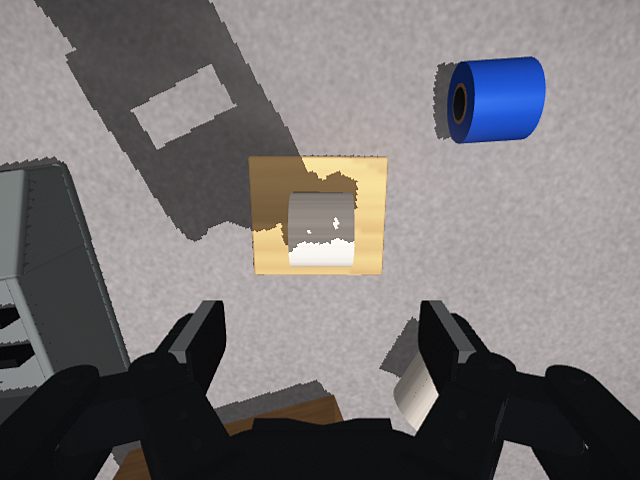

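The roll sits on its stand at (321,228), its ends square to the jaws. I measure it in the tool frame.

```bash
python3 - <<'E'
from h import *
Rt,p,s=st();c=load('w6');Q=(cloud(c)-p)@Rt; W=cloud(c)
m=(W[...,2]>.045)&(W[...,2]<.08);m[:180]=0;m[280:]=0;m[:,:280]=0;m[:,365:]=0
q=Q[m]*1e3; r=cv2.minAreaRect(q[:,[0,2]].astype(np.float32));print(r,q.min(0),q.max(0),W[m][:,2].max())
# cylinder fit in x vs height (tool x)
x=Q[m][:,0];z=W[m][:,2];A=np.c_[x,z,np.ones(len(x))];s_=np.linalg.lstsq(A,x*x+z*z,rcond=None)[0];print('cyl x,z,r',s_[0]/2,s_[1]/2,np.sqrt(s_[2]+(s_[0]/2)**2+(s_[1]/2)**2))
k=q[abs(q[:,0]-np.median(q[:,0]))<30]
for a in np.arange(-25,30,8):
    t=q[(q[:,0]>a)&(q[:,0]<a+8)]
    if len(t)>20: print(a,np.percentile(t[:,2],[1,99]).round(1))
E
```

```text
((-3.7569637298583984, -1.2566986083984375), (44.11015701293945, 51.97829055786133), 89.80406188964844) [-29.70728673  94.03025184 -23.34550619] [ 22.26261877 116.69377794  20.81081809] 0.06771043074820152
cyl x,z,r -0.0032767913714818716 0.03909205046973228 0.026562696342491185
-25 [-22.9  20.2]
-17 [-22.8  20.6]
-9 [-22.9  20.1]
-1 [-23.1  20.3]
7 [-22.8  20.1]
15 [-22.8  20.1]
```

Emit:
{"method": "jog_arm", "body": {
  "deltas": [
    [[0,0,0],[-0.0025,0.035,0],0.9],
    [[0,0,0],[-0.0025,0.07,0],0.9],
    [[0,0,0],[-0.0025,0.1,0],0.9],
    [[0,0,0],[-0.0025,0.125,0],0.9],
    [[0,0,0],[-0.0025,0.138,0],0.9],
    [[0,0,0],[-0.0025,0.143,0],0.9],
    [[0,0,0],[-0.0025,0.143,0],0.9],
    [[0,0,0],[-0.0025,0.143,0],0.9]
  ]
}}

```text
time: 10.42
eef_pos: [0.5714, 0.1385, 0.0204]
tcp_rot: [-0.692, 0.14, -0.143, 0.693]
contact_force: [-0.2, -0.3, 0.6]
opening: 0.899
```

```bash
python3 - <<'E'
from h import *
rep()
E
```

```text
t 10.42 p [0.5714 0.1385 0.0204] printer [-53.9 285.5  20.4] yt [ 0.004  0.002 -1.   ] zt [0.13  0.992 0.002] q [ 0.065  0.356  1.917  0.     0.863 -1.102] F [-0.2  -0.27  0.61] open 0.899
```

Emit:
{"method": "jog_arm", "body": {
  "deltas": [
    [[0,0,0],[-0.001,0.001,0],0.6],
    [[0,0,0],[-0.001,0.001,0],0.55],
    [[0,0,0],[-0.001,0.001,0],0.5],
    [[0,0,0],[-0.001,0.001,0],0.45],
    [[0,0,0],[-0.001,0.001,0],0.4],
    [[0,0,0],[-0.001,0.001,0],0.4],
    [[0,0,0],[-0.001,0.001,0],0.4]
  ],
  "force": 30
}}

```text
time: 11.0
eef_pos: [0.5718, 0.1391, 0.0211]
tcp_rot: [-0.692, 0.139, -0.144, 0.694]
contact_force: [-0.7, 0.0, 6.3]
opening: 0.512
```

```bash
python3 - <<'E'
from h import *
rep()
E
```

```text
t 11.00 p [0.5718 0.1391 0.0211] printer [-53.7 286.2  21.1] yt [ 0.007  0.003 -1.   ] zt [0.13  0.992 0.004] q [ 0.066  0.355  1.918  0.     0.861 -1.102] F [-0.66  0.01  6.29] open 0.512
```

Emit:
{"method": "jog_arm", "body": {
  "deltas": [
    [[0,0,0],[0,-0.005,0],0.4],
    [[0,0,0],[0,-0.02,0],0.4],
    [[0,0,0],[0,-0.05,0],0.4],
    [[0,0,0],[0,-0.085,0],0.4],
    [[0,0,0],[0,-0.12,0],0.4],
    [[0,0,0],[0,-0.15,0],0.4],
    [[0,0,0],[0,-0.17,0],0.4],
    [[0,0,0],[0,-0.17,0],0.4]
  ]
}}

```text
time: 11.67
eef_pos: [0.5733, 0.1392, 0.1973]
tcp_rot: [-0.691, 0.136, -0.148, 0.695]
contact_force: [0.4, 0.3, -0.6]
opening: 0.511
```

```bash
python3 - <<'E'
from h import *
rep(); snap('wrist','w7'); Rt,p,s=st()
c=load('w7');Q=(cloud(c)-p)@Rt*1e3
m=(Q[...,1]>-60)&(Q[...,1]<20)&(abs(Q[...,2])<19)&(Q[...,0]>-35)&(Q[...,0]<40);m&=np.asarray(c['range_z'])>0
q=Q[m];print(len(q),q.min(0),q.max(0))
x=q[:,0];y=q[:,1];A=np.c_[x,y,np.ones(len(x))];k=np.linalg.lstsq(A,x*x+y*y,rcond=None)[0];print('cyl x,y,r',k[0]/2,k[1]/2,np.sqrt(k[2]+(k[0]/2)**2+(k[1]/2)**2))
delta(downR(np.rad2deg(yaw)+90),pw([.010,0,.22]))
E
```

```text
t 11.67 p [0.5733 0.1392 0.1973] printer [-52.3 286.7 197.3] yt [ 0.017  0.006 -1.   ] zt [0.13  0.992 0.008] q [ 0.066  0.121  1.833  0.     1.169 -1.102] F [ 0.39  0.31 -0.64] open 0.511
18359 [-28.48399085 -49.3683159  -18.99768303] [ 19.22296927 -11.47963388  18.99692003]
cyl x,y,r -1.087726088321376 -20.96427199877144 26.60100125640783
turn [-0.0054, -0.1301, 0.012] shift [0.1005, -0.0266, -0.2753] |deg 7.5 mm 294.3
```

View pics/w7.png

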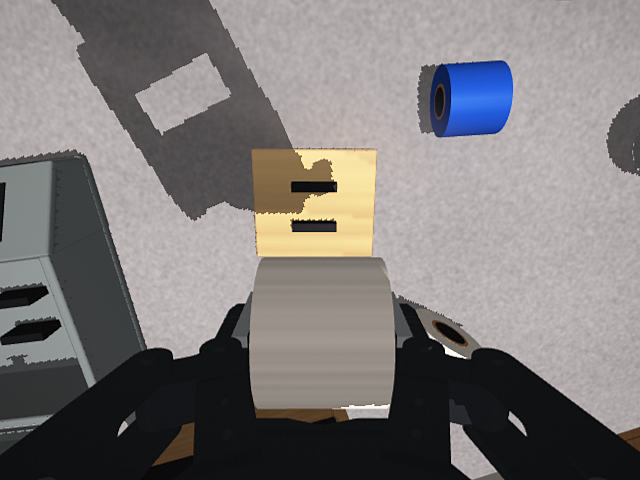

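Roll held squarely (321,330), its centre about 21 mm behind the TCP; the empty stand ridges show at (315,187) and (314,227). Carry it over the printer.

Emit:
{"method": "jog_arm", "body": {
  "deltas": [
    [[-0.005,-0.13,0.012],[0.1005,-0.0266,-0.2753],0.4],
    [[-0.005,-0.13,0.012],[0.1005,-0.0266,-0.2753],0.4],
    [[-0.005,-0.13,0.012],[0.1005,-0.0266,-0.2753],0.4],
    [[-0.005,-0.13,0.012],[0.1005,-0.0266,-0.2753],0.4],
    [[-0.005,-0.13,0.012],[0.1005,-0.0266,-0.2753],0.4],
    [[-0.005,-0.13,0.012],[0.1005,-0.0266,-0.2753],0.4],
    [[-0.005,-0.13,0.012],[0.1005,-0.0266,-0.2753],0.4],
    [[-0.005,-0.13,0.012],[0.1005,-0.0266,-0.2753],0.4],
    [[-0.005,-0.13,0.012],[0.1005,-0.0266,-0.2753],0.4],
    [[-0.005,-0.13,0.012],[0.1005,-0.0266,-0.2753],0.4]
  ]
}}

```text
time: 12.55
eef_pos: [0.5548, -0.1532, 0.2176]
tcp_rot: [-0.7, 0.098, -0.095, 0.701]
contact_force: [0.1, 0.0, -1.2]
opening: 0.515
```

```bash
python3 - <<'E'
from h import *
rep(); delta(downR(np.rad2deg(yaw)+90),pw([.0107,0,.12])); snap('wrist','w8');snap('top','t8')
L=coverang(load('w8'))
E
```

```text
t 12.55 p [ 0.5548 -0.1532  0.2176] printer [8.700e+00 2.000e-01 2.176e+02] yt [-0.004  0.002 -1.   ] zt [0.001 1.    0.002] q [-4.460e-01  8.300e-02  1.837e+00  1.000e-03  1.227e+00 -1.743e+00] F [ 0.13  0.03 -1.17] open 0.515
turn [-0.0019, -0.0014, -0.0042] shift [0.0024, 0.0976, -0.0004] |deg 0.3 mm 97.7
```

View pics/w8.png

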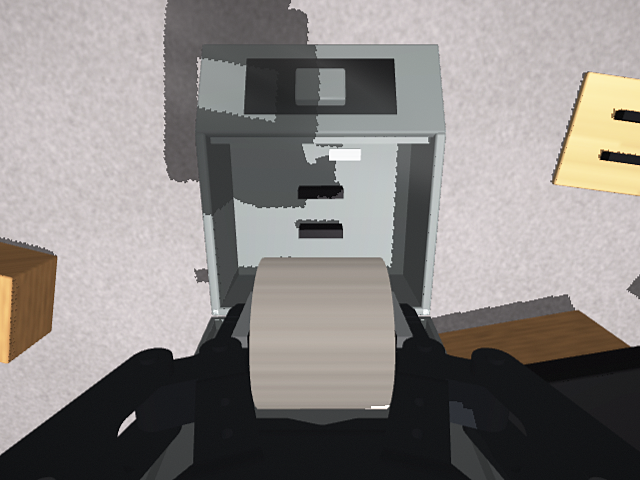

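The ridges at (320,192) and (320,230) line up with the held roll's mid-column (322). I measure ridges against roll in this one view, so calibration bias cancels.

```bash
python3 - <<'E'
from h import *
Rt,p,s=st();c=load('w8');L=coverang(c); Q=(cloud(c)-p)@Rt*1e3; z=np.asarray(c['range_z'])
m=np.zeros(L.shape[:2],bool);m[180:242,285:355]=1;m&=(L[...,2]>31)&(L[...,2]<42)
print('ridge tool',Q[m].min(0),Q[m].max(0), 'L',L[m].min(0),L[m].max(0))
for v in (192,226): 
    mm=m.copy();mm[:v-14]=0;mm[v+14:]=0;q=Q[mm];print(len(q),np.percentile(q,[2,50,98],axis=0).round(1).tolist())
m=(Q[...,1]>-60)&(Q[...,1]<20)&(abs(Q[...,2])<19)&(Q[...,0]>-35)&(Q[...,0]<40)&(z>0)
q=Q[m];x=q[:,0];y=q[:,1];A=np.c_[x,y,np.ones(len(x))];k=np.linalg.lstsq(A,x*x+y*y,rcond=None)[0];print('roll',k[0]/2,k[1]/2)
m=(Q[...,1]>-60)&(Q[...,1]<-15)&(abs(Q[...,0])<8)&(abs(Q[...,2])<21)
L2=coverang(load('t8')); 
rep()
E
```

```text
ridge tool [-23.43056035 180.33534307 -23.05791688] [ 20.54016888 187.35666031  17.08739275] L [-15.12538437 -21.2699032   31.02023654] [28.8204473  18.83459858 37.95235009]
459 [[-23.2, 181.2, -22.0], [-19.1, 182.7, -3.0], [-15.2, 184.3, 16.8]]
439 [[12.6, 181.1, -22.1], [16.2, 182.7, -3.2], [20.3, 186.8, 16.5]]
roll -2.5237423459027877 -17.226726957875535
t 12.65 p [ 0.5552 -0.152   0.2183] printer [  8.9   1.5 218.3] yt [-0.003  0.001 -1.   ] zt [-0.001  1.     0.001] q [-4.440e-01  8.200e-02  1.836e+00  1.000e-03  1.227e+00 -1.743e+00] F [-0.35  0.41 -1.33] open 0.508
```

Emit:
{"method": "jog_arm", "body": {
  "deltas": [
    [[0,0,0],[0.001,0.03,-0.0012],0.4],
    [[0,0,0],[0.001,0.06,-0.0012],0.4],
    [[0,0,0],[0.001,0.09,-0.0012],0.4],
    [[0,0,0],[0.001,0.115,-0.0012],0.4],
    [[0,0,0],[0.001,0.14,-0.0012],0.4],
    [[0,0,0],[0.001,0.155,-0.0012],0.4],
    [[0,0,0],[0.001,0.163,-0.0012],0.4],
    [[0,0,0],[0.001,0.163,-0.0012],0.4],
    [[0,0,0],[0.001,0.163,-0.0012],0.4]
  ]
}}

```text
time: 13.4
eef_pos: [0.5558, -0.152, 0.0554]
tcp_rot: [-0.7, 0.096, -0.094, 0.701]
contact_force: [-0.3, -1.2, -0.9]
opening: 0.515
```

```bash
python3 - <<'E'
from h import *
rep(); delta(downR(np.rad2deg(yaw)+90),pw([.010,0,.04])); snap('wrist','w9')
E
```

```text
t 13.40 p [ 0.5558 -0.152   0.0554] printer [ 9.4  1.6 55.4] yt [-0.003  0.002 -1.   ] zt [-0.003  1.     0.002] q [-4.430e-01  2.820e-01  1.935e+00  1.000e-03  9.280e-01 -1.745e+00] F [-0.3  -1.18 -0.9 ] open 0.515
turn [-0.0016, 0.0028, -0.0032] shift [0.0007, 0.0154, -0.0016] |deg 0.3 mm 15.5
```

View pics/w9.png

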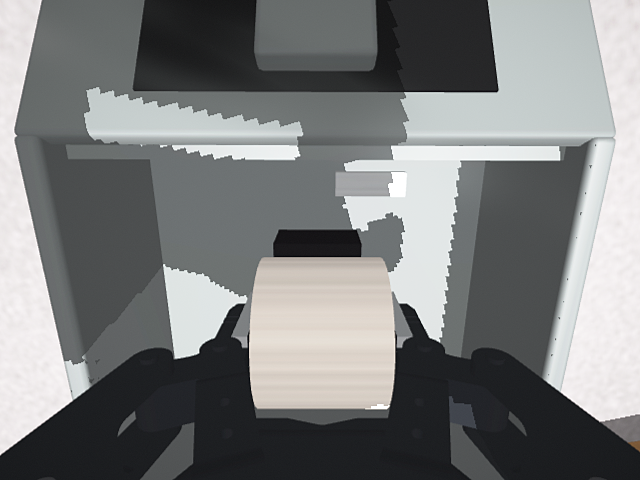

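The ridge (274–361, mid 317.5) is about 2 mm left of the roll's middle (322.5), which agrees with the y reading of +1.6 mm. I correct that while lowering.

Emit:
{"method": "jog_arm", "body": {
  "deltas": [
    [[0,0.003,0],[0.0005,0.003,-0.002],0.4],
    [[0,0.003,0],[0.0005,0.006,-0.003],0.4],
    [[0,0.003,0],[0.0005,0.009,-0.003],0.4],
    [[0,0.003,0],[0.0005,0.012,-0.003],0.4],
    [[0,0.003,0],[0.0005,0.012,-0.003],0.4],
    [[0,0.003,0],[0.0005,0.012,-0.003],0.4]
  ]
}}

```text
time: 13.95
eef_pos: [0.5558, -0.1556, 0.0441]
tcp_rot: [-0.7, 0.097, -0.096, 0.701]
contact_force: [-0.5, 0.1, -1.3]
opening: 0.512
```

```bash
python3 - <<'E'
from h import *
rep()
E
```

```text
t 13.95 p [ 0.5558 -0.1556  0.0441] printer [10.4 -1.8 44.1] yt [-0.002  0.001 -1.   ] zt [0.001 1.    0.001] q [-4.490e-01  3.010e-01  1.936e+00  1.000e-03  9.070e-01 -1.747e+00] F [-0.52  0.08 -1.27] open 0.512
```

```bash
python3 - <<'E'
from h import *
rep(); c=snap('wrist','w10'); rep(); ctrl.read_camera('top'); rep()
cv2.imwrite('pics/w10c.png',cv2.resize(c['pixels'][200:420,220:430],None,fx=2.6,fy=2.6))
E
```

```text
t 13.95 p [ 0.5558 -0.1556  0.0441] printer [10.4 -1.8 44.1] yt [-0.002  0.001 -1.   ] zt [0.001 1.    0.001] q [-4.490e-01  3.010e-01  1.936e+00  1.000e-03  9.070e-01 -1.747e+00] F [-0.52  0.08 -1.27] open 0.512
t 14.00 p [ 0.556  -0.1556  0.0443] printer [10.6 -1.9 44.3] yt [-0.001  0.001 -1.   ] zt [0.001 1.    0.001] q [-4.490e-01  3.010e-01  1.936e+00  1.000e-03  9.070e-01 -1.747e+00] F [ 0.85  0.69 -0.47] open 0.512
t 14.05 p [ 0.5561 -0.1557  0.0444] printer [10.7 -1.9 44.4] yt [-0.001  0.001 -1.   ] zt [0.001 1.    0.001] q [-4.490e-01  3.010e-01  1.935e+00  1.000e-03  9.070e-01 -1.747e+00] F [ 0.42  0.04 -1.05] open 0.514
```

View pics/w10c.png

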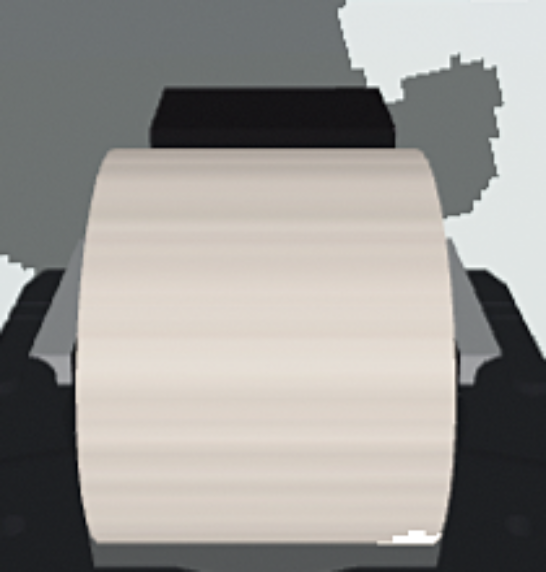

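Now the ridge mid (px 324.8) is about 1.4 mm right of the roll's. I correct by +1.4 mm and lower further.

Emit:
{"method": "jog_arm", "body": {
  "deltas": [
    [[0,0,0],[-0.0005,0,0.0014],0.4],
    [[0,0,0],[-0.0005,0.001,0.0014],0.4],
    [[0,0,0],[-0.0005,0.002,0.0014],0.4],
    [[0,0,0],[-0.0005,0.003,0.0014],0.4],
    [[0,0,0],[-0.0005,0.003,0.0014],0.4]
  ]
}}

```text
time: 14.47
eef_pos: [0.5561, -0.1542, 0.0417]
tcp_rot: [-0.7, 0.097, -0.096, 0.701]
contact_force: [-0.8, 1.9, -0.2]
opening: 0.512
```

```bash
python3 - <<'E'
from h import *
rep()
E
```

```text
t 14.47 p [ 0.5561 -0.1542  0.0417] printer [10.3 -0.4 41.7] yt [-0.001  0.001 -1.   ] zt [0.001 1.    0.001] q [-4.470e-01  3.040e-01  1.937e+00  1.000e-03  9.020e-01 -1.745e+00] F [-0.8   1.88 -0.24] open 0.512
```

Emit:
{"method": "jog_arm", "body": {
  "deltas": [
    [[0,0,0],[0,0.001,0],0.4],
    [[0,0,0],[0,0.002,0],0.4],
    [[0,0,0],[0,0.002,0],0.4]
  ]
}}

```text
time: 14.72
eef_pos: [0.5563, -0.1542, 0.0415]
tcp_rot: [-0.7, 0.097, -0.096, 0.701]
contact_force: [-4.6, 2.0, 9.9]
opening: 0.513
```

```bash
python3 - <<'E'
from h import *
rep()
E
```

```text
t 14.72 p [ 0.5563 -0.1542  0.0415] printer [10.5 -0.4 41.5] yt [-0.002  0.001 -1.   ] zt [0.    1.    0.001] q [-4.460e-01  3.060e-01  1.936e+00  1.000e-03  9.030e-01 -1.745e+00] F [-4.6   2.03  9.95] open 0.513
```

Touched down at TCP z 0.0415 with about 10 N, pushed slightly to the front, so I ease 1 mm forward.

Emit:
{"method": "jog_arm", "body": {
  "deltas": [
    [[0,0,0],[-0.001,-0.0005,0],0.4],
    [[0,0,0],[-0.0015,-0.0005,0],0.4],
    [[0,0,0],[-0.0015,0,0],0.4]
  ]
}}

```text
time: 14.97
eef_pos: [0.5548, -0.1538, 0.0414]
tcp_rot: [-0.7, 0.097, -0.096, 0.701]
contact_force: [-1.5, 0.3, 3.5]
opening: 0.514
```

```bash
python3 - <<'E'
from h import *
rep();c=snap('wrist','w11'); rep()
Rt,p,s=st();L=coverang(c);Q=(cloud(c)-p)@Rt*1e3;z=np.asarray(c['range_z'])
for n in('w9','w11'):
    print(n)
cv2.imwrite('pics/w11c.png',cv2.resize(c['pixels'][200:420,220:430],None,fx=2.6,fy=2.6))
E
```

```text
t 14.97 p [ 0.5548 -0.1538  0.0414] printer [ 9.  -0.4 41.4] yt [-0.002  0.001 -1.   ] zt [0.    1.    0.001] q [-4.470e-01  3.030e-01  1.940e+00  1.000e-03  9.010e-01 -1.745e+00] F [-1.51  0.26  3.48] open 0.514
t 15.02 p [ 0.5549 -0.1539  0.0414] printer [ 9.1 -0.5 41.4] yt [-0.002  0.001 -1.   ] zt [0.    1.    0.001] q [-4.470e-01  3.030e-01  1.940e+00  1.000e-03  9.010e-01 -1.745e+00] F [-0.19 -0.51  1.75] open 0.513
w9
w11
```

View pics/w11c.png

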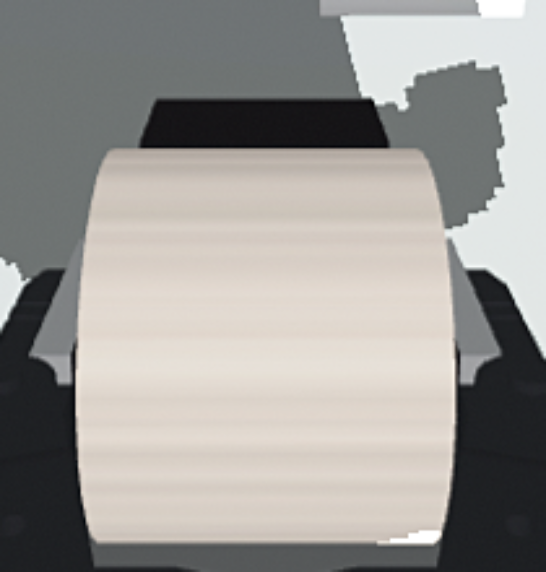

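Sideways it is centred (ridge mid 264.5, roll mid 266). Lower the last millimetre.

Emit:
{"method": "jog_arm", "body": {
  "deltas": [
    [[0,0,0],[0,0.0007,0],0.4],
    [[0,0,0],[0,0.0014,0],0.4],
    [[0,0,0],[0,0.0014,0],0.4]
  ]
}}

```text
time: 15.27
eef_pos: [0.5552, -0.154, 0.0411]
tcp_rot: [-0.7, 0.097, -0.096, 0.701]
contact_force: [-2.8, 0.3, 6.3]
opening: 0.51
```

```bash
python3 - <<'E'
from h import *
rep()
E
```

```text
t 15.27 p [ 0.5552 -0.154   0.0411] printer [ 9.4 -0.5 41.1] yt [-0.002  0.001 -1.   ] zt [0.    1.    0.001] q [-4.470e-01  3.040e-01  1.939e+00  1.000e-03  9.010e-01 -1.745e+00] F [-2.81  0.32  6.28] open 0.510
```

Emit:
{"method": "jog_arm", "body": {
  "deltas": [
    [[0,0,0],[-0.001,0,0],0.4],
    [[0,0,0],[-0.0015,0.0005,0],0.4],
    [[0,0,0],[-0.0015,0.0008,0],0.4],
    [[0,0,0],[-0.0015,0.0008,0],0.4]
  ]
}}

```text
time: 15.6
eef_pos: [0.5548, -0.154, 0.0413]
tcp_rot: [-0.7, 0.096, -0.097, 0.701]
contact_force: [0.9, 1.1, 4.6]
opening: 0.513
```

```bash
python3 - <<'E'
from h import *
rep()
E
```

```text
t 15.60 p [ 0.5548 -0.154   0.0413] printer [ 9.  -0.6 41.3] yt [ 0.     0.001 -1.   ] zt [0.    1.    0.001] q [-4.470e-01  3.020e-01  1.941e+00  1.000e-03  8.980e-01 -1.745e+00] F [0.93 1.13 4.62] open 0.513
```

Now the push is straight up: both ridges carry the roll. Release slowly.

Emit:
{"method": "jog_arm", "body": {
  "deltas": [
    [[0,0,0],[0,0,0],0.52],
    [[0,0,0],[0,0,0],0.56],
    [[0,0,0],[0,0,0],0.62],
    [[0,0,0],[0,0,0],0.7],
    [[0,0,0],[0,0,0],0.75],
    [[0,0,0],[0,0,0],0.75]
  ]
}}

```text
time: 16.1
eef_pos: [0.5546, -0.1538, 0.0409]
tcp_rot: [-0.7, 0.096, -0.096, 0.701]
contact_force: [-0.3, -0.5, 0.1]
opening: 0.749
```

```bash
python3 - <<'E'
from h import *
rep();c=snap('wrist','w12')
E
```

```text
t 16.10 p [ 0.5546 -0.1538  0.0409] printer [ 8.7 -0.5 40.9] yt [-0.     0.001 -1.   ] zt [0.    1.    0.001] q [-4.470e-01  3.020e-01  1.942e+00  1.000e-03  8.980e-01 -1.745e+00] F [-0.26 -0.53  0.11] open 0.749
```

View pics/w12.png

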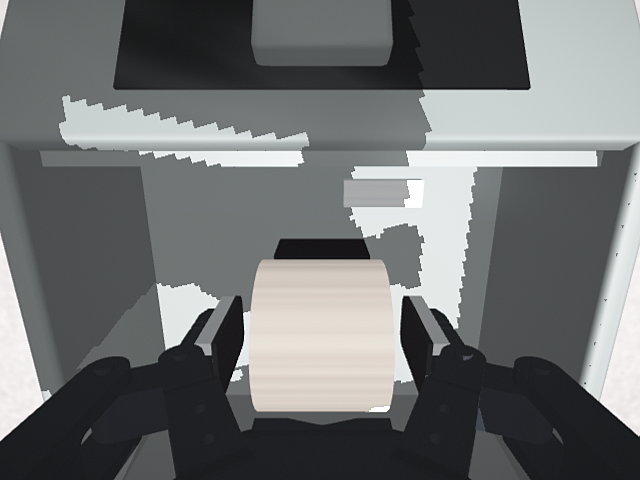

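The roll rests in the cradle (250–393, mid 321.5; ridge 274–370, mid 322), clear of both fingers. Now straight up.

Emit:
{"method": "jog_arm", "body": {
  "deltas": [
    [[0,0,0],[0,-0.01,0],0.75],
    [[0,0,0],[0,-0.03,0],0.75],
    [[0,0,0],[0,-0.06,0],0.75],
    [[0,0,0],[0,-0.1,0],0.75],
    [[0,0,0],[0,-0.14,0],0.75],
    [[0,0,0],[-0.03,-0.18,0],0.75],
    [[0,0,0],[-0.06,-0.21,0],0.75],
    [[0,0,0],[-0.06,-0.21,0],0.75],
    [[0,0,0],[-0.06,-0.21,0],0.75]
  ]
}}

```text
time: 16.9
eef_pos: [0.4973, -0.1382, 0.2554]
tcp_rot: [0.701, -0.094, 0.099, -0.7]
contact_force: [0.5, -0.2, -0.3]
opening: 0.754
```

```bash
python3 - <<'E'
from h import *
rep();c=snap('wrist','w13');snap('scene','s13')
L=coverang(c); m=(L[...,2]>62)&(L[...,2]<95)&(abs(L[...,0]-10)<35)&(abs(L[...,1])<35)
q=L[m]; r=cv2.minAreaRect(q[:,:2].astype(np.float32)); print('roll',r,q.min(0),q.max(0))
x=q[:,0];y=q[:,2];A=np.c_[x,y,np.ones(len(x))];k=np.linalg.lstsq(A,x*x+y*y,rcond=None)[0];print('cyl',k[0]/2,k[1]/2)
E
```

```text
t 16.90 p [ 0.4973 -0.1382  0.2554] printer [-50.7  -0.9 255.4] yt [ 0.008 -0.    -1.   ] zt [ 0.001  1.    -0.   ] q [-4.680e-01 -9.200e-02  1.940e+00  1.000e-03  1.286e+00 -1.766e+00] F [ 0.51 -0.24 -0.32] open 0.754
roll ((5.294515609741211, -1.2729034423828125), (43.97193908691406, 50.60421371459961), 89.98634338378906) [-20.00932944 -23.25345253  62.00583112] [30.59666244 20.71768387 87.57151259]
cyl 7.0778258901578965 59.02980335911258
```

View pics/w13.png

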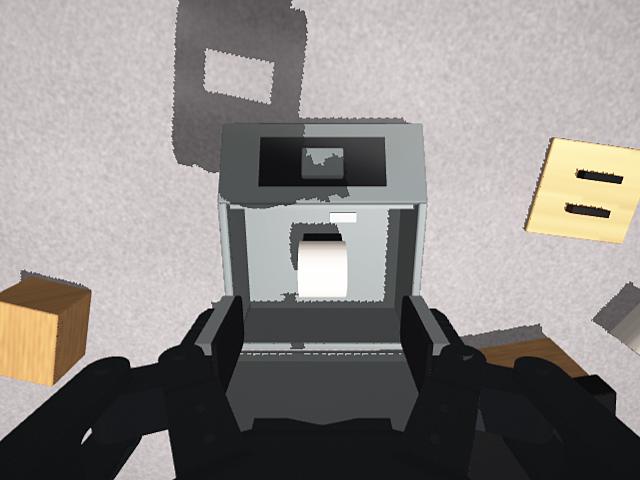

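View pics/s13.png

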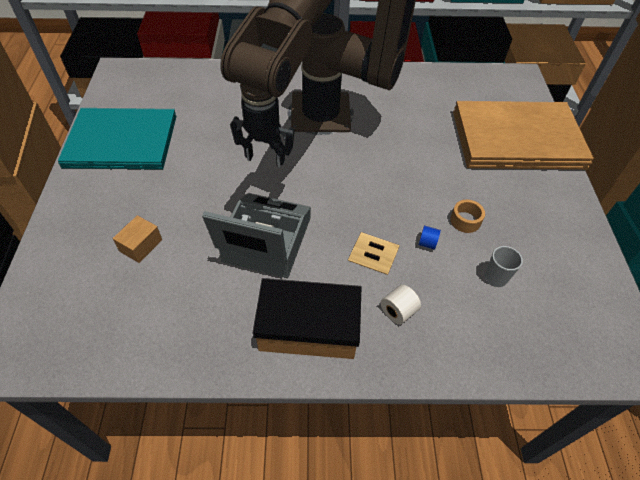

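The roll lies on the ridges at (322,268), axis across the printer; it measures x 7.1, y -1.3 mm against the ridges' own 7, -1.2 in the same camera. The cover stands open and the bystanders are in place. Hand in.

Emit:
{"method": "jog_arm", "body": {
  "deltas": [
    [[0,0,0],[0,0,0],0.75],
    [[0,0,0],[0,0,0],0.75],
    [[0,0,0],[0,0,0],0.75]
  ]
}}

```text
time: 17.25
eef_pos: [0.4965, -0.1377, 0.2485]
tcp_rot: [-0.7, 0.098, -0.095, 0.701]
contact_force: [-0.6, 0.4, -0.7]
opening: 0.747
```

```bash
python3 - <<'E'
from h import *
rep(); print(ctrl.sign_off())
E
```

```text
t 17.25 p [ 0.4965 -0.1377  0.2485] printer [-51.6  -0.7 248.5] yt [-0.004  0.002 -1.   ] zt [0.001 1.    0.002] q [-4.680e-01 -8.200e-02  1.944e+00  1.000e-03  1.284e+00 -1.766e+00] F [-0.64  0.42 -0.67] open 0.747
the job is handed in; nothing more can be done
None
```

The label printer is reloaded and I handed the job in at about 17 s; the sign-off reports no verdict, so the checks below are mine.

- **Cover:** I pressed the catch with one fingertip while the other waited just above the cover. When freed, the cover rose about 4 mm onto that finger. I followed it at roughly 0.4 rad/s until it stood open by itself. The highest force I read was about 9 N, with the catch and the cover both pressing on the hand.
- **Roll:** I took the small white roll from the plywood stand, lowered it onto the cradle ridges and released it slowly. On first touch it met the rear ridge with about 11 N, so I eased it about 1 mm forward until both ridges carried it.
- **Last checks:** The roll sits within about 0.2 mm of the ridges' middle in the wrist camera, with its centre 59 mm high and its axis across the printer. The cover is open, the robot is clear, and the other things look unmoved in the last picture.
- **Disagreement:** The wrist camera put the roll and the ridges about 3 mm forward (x 7 mm) of the printer's nominal cradle point (x 10 mm). I took this mostly as camera bias, since the button also read about 1.6 mm forward of its nominal place. I relied on the roll-to-ridge comparison.

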